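Reload a label rewinder and work the tight empty core off its hub

ROBOT

A 6-joint arm with a two-finger parallel gripper is mounted at the origin on a cart in front of the work surface, level with it; the furniture and walls round the work are solid. World frame = base frame: x ahead of the robot, y to its left, z up, the work surface at z = 0. Lengths are in m, angles in degrees, forces in N, time in s.
With the tool pointing down it reaches from about 0.3 to 0.875 m from the base axis. Payload 6.4 kg.
Tool frame: the origin (TCP) lies on the front face of the gripper's body, between the roots of the fingers; the fingertips stand 73 mm ahead of it and the grasp point (between the pads) lies 54 mm ahead of it; y points along the fingers, x is the direction in which the jaws open and shut, and the axes are right-handed (so a half turn about y gives the same grasp; the last joint's range is limited). The gripper opens to 85 mm and grips with 20 to 120 N. Pads are 22 mm wide; open, the fingers measure 114 mm over their backs; the gripper's body (76 mm by 85 mm) begins 54 mm behind the grasp point. The pads swing forward as they close: fully open they stand 13 mm farther back than shut.
Start: joints at [58.023, 10.359, 92.074, -0, 77.567, -11.82], TCP at [0.198, 0.54, 0.304] pointing down, gripper open.
Joint ranges: [-171.53, 171.53], [-51.25, 118.39], [17.06, 147.69], [-65.23, 245.23], [0, 150.52], [-178.68, 178.68]. Speed limits (degrees/s): [147.25, 147.25, 172.46, 180, 180, 180].

INTERFACE

Orientations are given as a 3x3 rotation matrix whose columns are the frame's x, y, z axes.
In Python, from plant import bot gives the robot as it stands.
- The arm moves only by the tool apply_moves, never from a script. Its argument "plan" is a list that holds one entry, the list of rows, each a list of 5 numbers: the shift along the tool's x, y, z normalised to -1 to 1, where 1 is 400 mm, then the turn about the tool's y normalised to -1 to 1, where 1 is 45 degrees, then the gripper's target within -1 to 1 (shut at 1, half-way at 0, fully open at -1). A call has 1 to 8 rows; each row is the pose to reach, as a shift and turn from the pose commanded when the call began, along the tool's axes at that moment; what a row does not reach only later rows make up. A row lasts 1/12 s, in which the tool goes at most 41.7 mm and 7.16 degrees, less where a joint would pass 70% of its speed; a pose out of reach is approached as far as the arm can. A call with a number of a shift or a turn outside -1 to 1 is refused whole. A call with a gripper value outside its range is refused whole. The fingers move at their own pace and stop on an object; "squeeze" is the grip in N (left out, the last holds). Time passes only in rows, so rows that repeat a pose let the fingers close. It gives the time, the measured TCP pose, the force and the opening at its end, in the units of the state.
- bot.get_state(): the state, without advancing time (a new reading comes with each control period).
- bot.snapshot(name): name is "scene" or "top"; returns a dict with "image" (400x640x3 uint8, red, green, blue), "fx", "fy", "cx", "cy" (pixels), "D" ([k1, k2, p1, p2, k3] as OpenCV has them; the pictures are not rectified), "position" and "rotation" of the camera in the world. Camera axes: x right, y up, looking along -z (the intrinsics and any distortion apply to the point x, -y, -z); pixel columns grow to the right and rows downward; lengths in m; the calibration is good to about 2 mm. A picture is of the moment at which its call begins. There is no depth.
- bot.close_job(): hands the job in, once; it reports no verdict.
The state is a dict: "t": time; "qpos": joint angles; "joint_velocities": joint speeds; "tau": joint torques, N m; "eef_pos": TCP position; "orientation": TCP orientation; "ft_force": force on the tool from outside, world axes, zero at the start; "ft_torque": the same for the moment, N m; "opening": finger opening in m.
Only numpy, scipy, OpenCV 4.12 (cv2) and the standard library are available. Lean on these libraries where they do the work, as an engineer would, in place of code of your own. Each camera call takes 0.05 s, during which the arm holds its last target.

TASK

Reload the small label rewinder: first put the fresh roll of labels over the bare steel supply spindle, right down on its disc, and let go of it. Then take the empty core off the sprung take-up hub: it sits tight and the stand only rests on the bench, so rock the core both ways along the length of the stand until it works free, without pulling the stand up off the bench. Finish while still holding the core upright just clear above its hub, and leave the vials standing where they are.

Things in the scene. Friction and masses are not known exactly. Their poses are not given: they have to be found in the camera images.
- rewinder: label rewinder: low grey box 160x300x34 mm, about 2 kg, loose on the bench, turned up to 0.3 rad. Origin: centre of underside; x across (knob and switch on the -x side), y along its length. Two 86 mm discs, tops 38 mm above the bench: supply (bare spindle) at y=-70 mm, take-up (hub, core) at y=+70 mm. Two guide rollers at x=+62, y=+-22 mm, 92 mm high. Over 18 N straight up on the core lifts it
- supply_tip (a point): tip of the bare supply spindle, on its axis: steel, 21 mm in diameter, coned over its top 14 mm, tip 100 mm above the bench, 62 mm above its disc
- hub_top (a point): top of the take-up hub, on its axis, 70 mm above the bench: a black plug 29 mm in diameter that stands 32 mm above its disc, inside the core
- spring_mid (a point): point on the hub's axis 54 mm above the bench, midway between the crests of its two leaf springs, at the stand's +y and -y. Each crest presses on the core's bore 19 mm from the axis and holds it by 12 to 17 N of friction. Leaning the core along y (8 degrees at most) slides one side up while the other stays; a side is free once the core's lower edge is above its crest
- label_roll: fresh roll of labels standing on end on the bench, to the right of the stand: paper on a brown card core, 62 mm in diameter, 50 mm high, bore 26 mm, about 0.2 kg. Origin: centre of its underside; z is its axis
- core: empty white plastic tube standing on the take-up disc, over the hub: 48 mm outside, 38 mm bore, 70 mm high, so its top is 108 mm above the bench; about 70 g. Origin: centre of its underside; z is its axis; x and y are those of the stand. Four ribs in the bore straddle the springs, so it cannot be turned on the hub
- vial_a: capped glass vial standing at the left of the stand, 22 mm in diameter, 59 mm high, origin at the centre of its underside; a bystander
- vial_b: capped glass vial, 22 mm in diameter, 59 mm high, origin at the centre of its underside; a bystander
- vial_c: capped glass vial, 30 mm in diameter, 76 mm high, origin at the centre of its underside; a bystander
Not all that is in view belongs to the job. What is shaped like the core but green or orange is not meant.

How it is judged:
By the outcome, as a careful person would: the job done as asked, in the order asked, and still so for the second after the job is handed in, while the arm keeps its last pose, push and grip.
It also fails if it takes over 58 s, if anything falls off the work surface, if the arm or the gripper's body presses on something with over 40 N, if the wrist force passes 120 N, or if a joint passes its speed limit or range.

## Working session

There is one attempt and no reset: what is moved stays moved. The work goes in short steps, Python scripts to look and compute and a tool call to move; the robot and the scene stay as the last step left them, time stands still between calls to the robot, and variables do not carry over. Pictures are saved under pics/ and viewed, and the job is handed in when it is done.

Besides the shell and the picture viewer there is one more tool, called after "Request:" as name(argument=value, ...) on one line, values as JSON. apply_moves: Moves the arm, as the interface text tells. Scaled input: -1 to 1 covers 400 mm each way for a shift and 45 degrees each way for a turn. Its arguments: {"type":"object","properties":{"plan":{"type":"array"},"squeeze":{"type":"number"}},"required":["plan"]}

```bash
ls; mkdir -p pics; python3 - <<'E'
from plant import bot
import cv2,json,pickle
s=bot.get_state()
for k,v in s.items(): print(k,v)
for n in("scene","top"):
    d=bot.snapshot(n); cv2.imwrite(f"pics/{n}0.png",d["image"][:,:,::-1]); pickle.dump(d,open(f"{n}0.pkl","wb"))
    print({k:v for k,v in d.items() if k!="image"})
E
```

```text
pics
t 0.0
qpos [ 5.80234868e+01  1.04025486e+01  9.21323280e+01 -3.53643088e-04
  7.75668719e+01 -1.18204069e+01]
joint_velocities [ 0.02042131  0.05198851  0.02072038 -0.06361286 -0.00553002 -0.0712926 ]
tau [ 4.96648936e-04 -4.44865179e+01 -3.51332545e+01 -3.54006406e-04
  9.08314192e-03  2.34636383e-05]
eef_pos [0.19788829 0.53941768 0.30297194]
orientation [[ 3.44577063e-01 -9.35324854e-04 -9.38757569e-01]
 [ 9.38756423e-01 -1.50958072e-03  3.44578146e-01]
 [-1.73942283e-03 -9.99998423e-01  3.57875325e-04]]
ft_force [ 0.05338018  0.00603304 -0.32782215]
ft_torque [ 0.02504393 -0.03133673  0.00526309]
opening 0.08560581564619292
{'fx': 384.74129132792405, 'fy': 384.74129132792405, 'cx': 320.39015425949157, 'cy': 195.16246207862983, 'D': array([-0.07913107,  0.        ,  0.        ,  0.        ,  0.        ]), 'position': array([-0.0380636 , -0.45955955,  0.6643425 ]), 'rotation': array([[ 0.64834548,  0.45711942, -0.60884315],
       [-0.76109995,  0.40948746, -0.50303766],
       [ 0.01936535,  0.78953268,  0.61340291]])}
{'fx': 456.4911392418503, 'fy': 456.4911392418503, 'cx': 320.71417529952964, 'cy': 197.49682100198402, 'D': array([0.04550346, 0.        , 0.        , 0.        , 0.        ]), 'position': array([0.32312045, 0.00759732, 1.36971048]), 'rotation': array([[ 0.01115088,  0.98175521, -0.18982191],
       [-0.99991502,  0.01223013,  0.00451511],
       [ 0.00675428,  0.18975543,  0.98180816]])}
```

View pics/scene0.png

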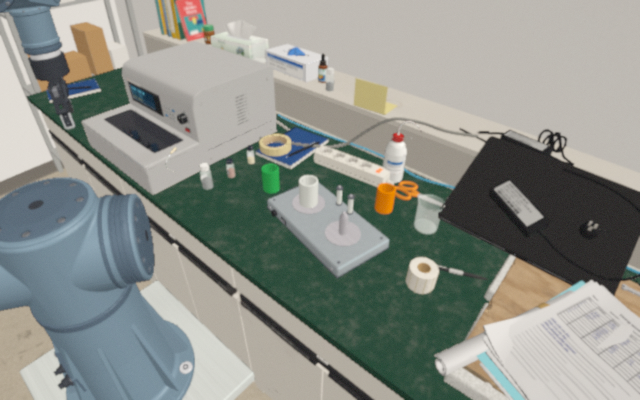

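View pics/top0.png

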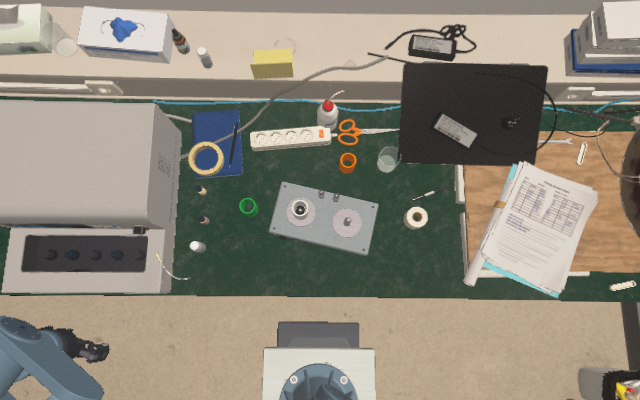

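Top view: the white core is at (299,209) on the left disc and the bare spindle at (347,221). The label roll is at (416,217). The vials are at (201,190), (205,221) and (197,246).
Candidates for the core: white (299,209), green tube (249,207), orange tube (347,162). The white one on the stand is the one I want. Candidates for the roll: the label roll (416,217), tape ring (206,158) and beaker (388,158). The label roll is the one standing on end, right of the stand. I'll check both choices in a crop.

```bash
cat > h.py <<'E'
import numpy as np,cv2,pickle
def K(d): return np.array([[d['fx'],0,d['cx']],[0,d['fy'],d['cy']],[0,0,1.]])
F=np.diag([1,-1,-1.])
def pix2z(d,uv,z):
    p=cv2.undistortPoints(np.array([[uv]],float),K(d),d['D'])[0,0]
    r=d['rotation']@np.array([p[0],-p[1],-1]); c=d['position']
    return c+r*(z-c[2])/r[2]
def proj(d,P):
    P=np.atleast_2d(P); R=(d['rotation']@F).T
    rv,_=cv2.Rodrigues(R); t=-R@d['position']
    return cv2.projectPoints(P.astype(float),rv,t,K(d),d['D'])[0][:,0]
def crop(d,box,f,name,pts=None):
    u0,v0,u1,v1=box
    im=cv2.resize(np.ascontiguousarray(d['image'][v0:v1,u0:u1,::-1]),None,fx=f,fy=f,interpolation=cv2.INTER_CUBIC)
    if pts is not None:
        for q,c in pts:
            pl=((q-[u0,v0]+.5)*f*16).astype(int)
            cv2.polylines(im,[pl.reshape(-1,1,2)],False,c,1,cv2.LINE_AA,4)
    cv2.imwrite(name,im)
def load(n): return pickle.load(open(n,'rb'))
E
python3 - <<'E'
from h import *
d=load('top0.pkl'); crop(d,(260,170,440,265),4,'pics/topc.png')
d2=load('scene0.pkl'); crop(d2,(250,150,450,300),4,'pics/scenec.png')
print('core',pix2z(d,(299,208.5),.108),'tip',pix2z(d,(347,221.5),.1),'roll',pix2z(d,(416,217),.05))
E
```

```text
core [0.53491458 0.06225917 0.108     ] tip [ 0.50095718 -0.0727296   0.1       ] roll [ 0.5237638 -0.2772084  0.05     ]
```

View pics/topc.png

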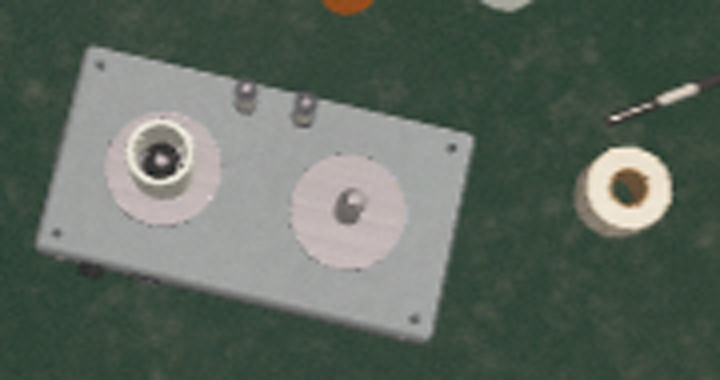

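View pics/scenec.png

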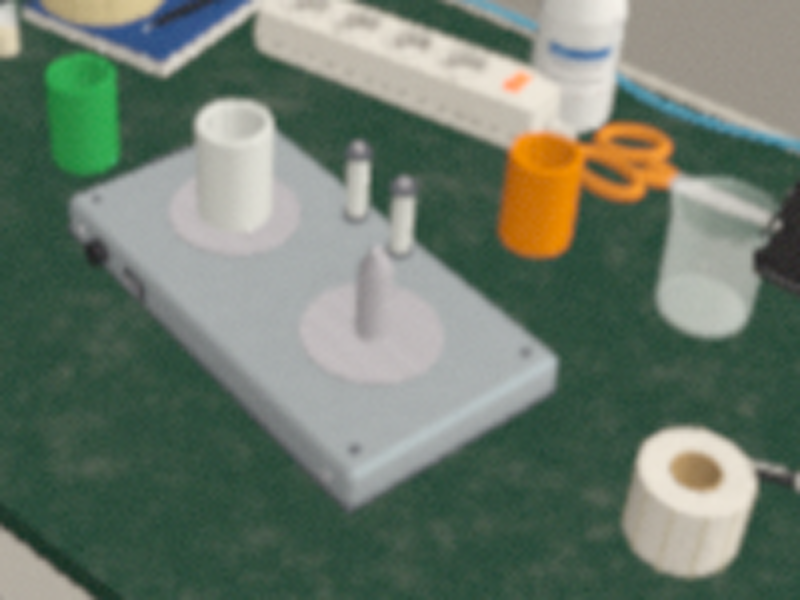

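The crops confirm it: white core on the left disc, bare coned spindle on the right disc, paper roll with a brown core at the far right. Next I fit the poses from both views.

```bash
cat > fit.py <<'E'
from h import *
from scipy.optimize import least_squares
T=load('top0.pkl');S=load('scene0.pkl')
t=lambda u,v:np.array([260+u/4-.5,170+v/4-.5]); s=lambda u,v:np.array([250+u/4-.5,150+v/4-.5])
obs=[(T,t(163,168),(0,.07,.038)),(T,t(348.5,211.5),(0,-.07,.038)),(T,t(161,153),(0,.07,.108)),(T,t(356,197),(0,-.07,.1)),
(T,t(88,47),(.08,.15,.034)),(T,t(473,134),(.08,-.15,.034)),
(S,s(234.5,120),(0,.07,.108)),(S,s(235,212),(0,.07,.038)),(S,s(371.5,331),(0,-.07,.038)),(S,s(376,246),(0,-.07,.1)),(S,s(557,358),(.08,-.15,.034)),(S,s(350,483),(-.08,-.15,.034))]
def W(p,q): c,n=np.cos(p[2]),np.sin(p[2]); return np.array([p[0]+c*q[0]-n*q[1],p[1]+n*q[0]+c*q[1],q[2]])
# per-camera small offset nuisance omitted
f=lambda p:np.concatenate([proj(d,W(p,np.array(q)))[0]-o for d,o,q in obs])
r=least_squares(f,[.52,0,-.2],loss='soft_l1'); print(r.x,np.degrees(r.x[2])); print(f(r.x).reshape(-1,2).round(2))
p=r.x
print('hub',W(p,(0,.07,.07)),'tip',W(p,(0,-.07,.1)))
ro=[(T,t(628,187.5)),(S,s(696,471))]
g=lambda q:np.concatenate([proj(d,np.array([q[0],q[1],.05]))[0]-o for d,o in ro])
rr=least_squares(g,[.52,-.27]);print('roll',rr.x,g(rr.x).round(2))
for d,o in ro: print(pix2z(d,o,.05))
a=np.linspace(0,2*np.pi,60)
def circ(c,rad,z): return np.c_[c[0]+rad*np.cos(a),c[1]+rad*np.sin(a),0*a+z]
h=W(p,(0,.07,0));u=W(p,(0,-.07,0))
def pts(d):
    L=[circ(h,.043,.038),circ(u,.043,.038),circ(h,.024,.108),circ(u,.0105,.086),circ(rr.x,.031,.05),circ(rr.x,.031,0),circ(rr.x,.013,.05)]
    L.append(np.array([W(p,(x*.08,y*.15,.034)) for x,y in((1,1),(1,-1),(-1,-1),(-1,1),(1,1))]))
    return [(proj(d,l),(0,0,255)) for l in L]
crop(T,(260,170,440,265),4,'pics/topo.png',pts(T));crop(S,(250,150,450,300),4,'pics/sceneo.png',pts(S))
for uv in((201,190),(205,221),(197,246),(249,207)): print(uv,pix2z(T,uv,.06))
E
python3 fit.py
```

```text
[ 0.52303125 -0.00842332 -0.21663617] -12.412337997556248
[[ 0.5  -0.11]
 [ 0.42 -0.32]
 [ 0.1  -0.35]
 [-0.06  0.28]
 [-0.4  -1.27]
 [ 1.26 -0.68]
 [-0.9   0.8 ]
 [-0.98 -0.22]
 [-0.61  0.18]
 [-0.26  1.47]
 [ 0.82 -0.21]
 [-0.27 -0.59]]
hub [0.53807744 0.0599405  0.07      ] tip [ 0.50798505 -0.07678714  0.1       ]
roll [ 0.5269307  -0.28044723] [ 0.58 -0.43 -0.52  0.08]
[ 0.52562637 -0.27871822  0.05      ]
[ 0.52787861 -0.2811882   0.05      ]
(201, 190) [0.59426106 0.35102578 0.06      ]
(205, 221) [0.50325373 0.33402693 0.06      ]
(197, 246) [0.43128742 0.35227037 0.06      ]
(249, 207) [0.54563715 0.20951534 0.06      ]
```

View pics/topo.png

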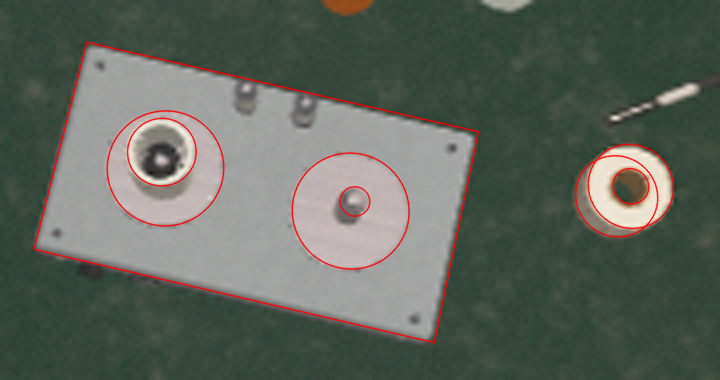

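View pics/sceneo.png

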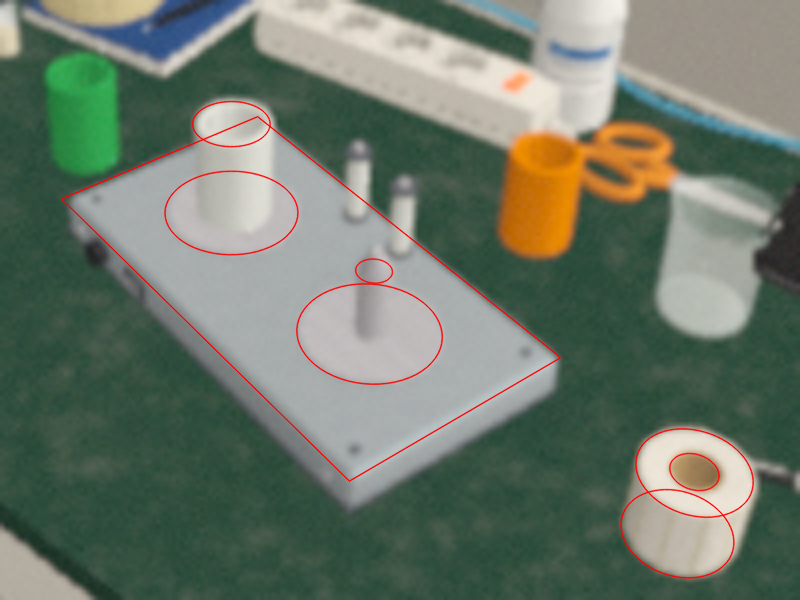

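Both overlays match to about 1–2 mm. The stand centre is at (0.523,-0.008), turned -12.4°, and the roll is at (0.527,-0.280). Next is a helper to convert targets to tool axes.

```bash
cat > go.py <<'E'
# usage: go.py x y z yaw(tool x azimuth deg)
import sys,numpy as np
from plant import bot
s=bot.get_state(); R=np.array(s['orientation']);p=np.array(s['eef_pos'])
az=np.degrees(np.arctan2(R[1,0],R[0,0]))
print('t',round(s['t'],2),'p',p.round(4),'az',round(az,2),'F',np.round(s['ft_force'],1),'M',np.round(s['ft_torque'],2),'open',round(s['opening'],4),'q',np.round(s['qpos'],0))
if len(sys.argv)>4:
    x,y,z,yw=map(float,sys.argv[1:5])
    d=R.T@(np.array([x,y,z])-p); t=-((yw-az+180)%360-180)
    print('shift norm',(d/.4).round(4),'turn',round(t/45,4))
E
python3 go.py .42 .25 .30 -12.4; python3 go.py .527 -.28 .25 -12.4
```

```text
t 0.1 p [0.1979 0.5394 0.3031] az 69.84 F [-0.2  0.5  0.4] M [-0.01  0.01  0.01] open 0.0858 q [ 58.  10.  92.  -0.  78. -12.]
shift norm [-0.4879  0.0082 -0.7706] turn 1.8276
t 0.1 p [0.1979 0.5394 0.3031] az 69.84 F [-0.2  0.5  0.4] M [-0.01  0.01  0.01] open 0.0858 q [ 58.  10.  92.  -0.  78. -12.]
shift norm [-1.6394  0.1348 -1.4783] turn 1.8276
```

Request:
apply_moves(plan=[[[-0.06,0,-0.055,0.1,-1],[-0.13,0,-0.115,0.25,-1],[-0.2,0,-0.175,0.4,-1],[-0.27,0,-0.235,0.55,-1],[-0.34,0,-0.3,0.7,-1],[-0.41,0,-0.36,0.8,-1],[-0.48,0,-0.42,0.9,-1],[-0.52,0,-0.46,1,-1]]])

```text
t: 0.77
eef_pos: [0.2993, 0.2785, 0.3035]
orientation: [[0.909, -0.0, -0.416], [0.416, -0.001, 0.909], [-0.001, -1.0, -0.001]]
ft_force: [0.2, -0.4, 0.6]
opening: 0.0851
```

```bash
python3 go.py .40 0 .28 -12.4;python3 go.py .527 -.28 .22 -12.4
```

```text
t 0.77 p [0.2993 0.2785 0.3035] az 24.57 F [ 0.2 -0.4  0.6] M [-0.01  0.01  0.01] open 0.0851 q [ 26. -12. 114.  -0.  78.   2.]
shift norm [-0.0605  0.0595 -0.7379] turn 0.8215
t 0.77 p [0.2993 0.2785 0.3035] az 24.57 F [ 0.2 -0.4  0.6] M [-0.01  0.01  0.01] open 0.0851 q [ 26. -12. 114.  -0.  78.   2.]
shift norm [-0.0627  0.2101 -1.5064] turn 0.8215
```

Request:
apply_moves(plan=[[[0,0,-0.1,0.1,-1],[-0.01,0,-0.2,0.2,-1],[-0.02,0.0,-0.3,0.35,-1],[-0.03,0.01,-0.4,0.5,-1],[-0.04,0.02,-0.5,0.6,-1],[-0.05,0.03,-0.6,0.7,-1],[-0.06,0.04,-0.7,0.8,-1],[-0.06,0.05,-0.78,0.82,-1]]])

```text
t: 1.43
eef_pos: [0.4085, -0.0148, 0.2837]
orientation: [[0.977, 0.0, 0.214], [-0.214, -0.001, 0.977], [0.0, -1.0, -0.001]]
ft_force: [0.6, -0.1, 0.4]
opening: 0.0852
```

```bash
python3 go.py .527 -.28 .22 -12.4
```

```text
t 1.43 p [ 0.4085 -0.0148  0.2837] az -12.38 F [ 0.6 -0.1  0.4] M [-0.    0.05 -0.02] open 0.0852 q [-19. -11. 116.  -0.  75.  -6.]
shift norm [ 0.4314  0.1597 -0.5839] turn 0.0004
```

Request:
apply_moves(plan=[[[0.055,0.01,-0.075,0,-1],[0.11,0.03,-0.15,0,-1],[0.165,0.05,-0.225,0,-1],[0.22,0.07,-0.3,0,-1],[0.275,0.09,-0.375,0,-1],[0.33,0.11,-0.45,0,-1],[0.385,0.13,-0.53,0,-1],[0.431,0.16,-0.584,0,-1]]])

```text
t: 2.1
eef_pos: [0.5289, -0.2798, 0.2197]
orientation: [[0.978, 0.001, 0.21], [-0.21, -0.001, 0.978], [0.001, -1.0, -0.001]]
ft_force: [0.3, -0.5, 0.2]
opening: 0.0855
```

```bash
python3 go.py .527 -.28 .084 -12.4;  python3 - <<'E'
from plant import bot
from h import *
d=bot.snapshot('scene');pickle.dump(d,open('s1.pkl','wb'));crop(d,(340,150,500,300),4,'pics/s1.png')
E
```

```text
t 2.1 p [ 0.5289 -0.2798  0.2197] az -12.14 F [ 0.3 -0.5  0.2] M [-0. -0.  0.] open 0.0855 q [-39.  18.  93.  -0.  69. -27.]
shift norm [-0.005   0.3392 -0.001 ] turn 0.0058
```

View pics/s1.png

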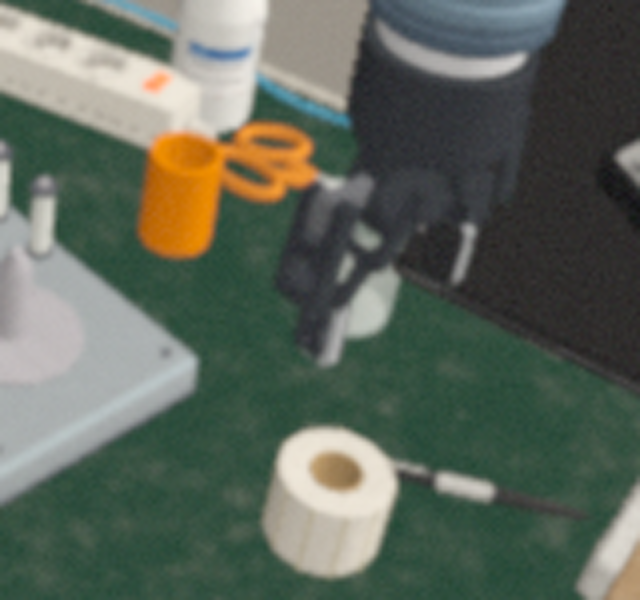

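```bash
python3 - <<'E'
from h import *
T=load('top0.pkl')
for uv in((413,199.5),(436,190)): print(pix2z(T,uv,.005))
print('far finger', .527+.05*np.cos(-.2166), -.28+.05*np.sin(-.2166))
E
python3 go.py .527 -.28 .092 -12.4
```

```text
[ 0.58426424 -0.27937139  0.005     ]
[ 0.61464942 -0.35014892  0.005     ]
far finger 0.5758316893968854 -0.2907455158389957
t 2.15 p [ 0.5294 -0.2828  0.2164] az -12.26 F [-3.  -1.8  0. ] M [-0.1   0.06 -0.07] open 0.0854 q [-39.  19.  93.  -0.  69. -27.]
shift norm [-0.0072  0.3109  0.0059] turn 0.0031
```

Request:
apply_moves(plan=[[[-0.007,0.05,0.006,0.003,-1],[-0.007,0.12,0.006,0.003,-1],[-0.007,0.19,0.006,0.003,-1],[-0.007,0.24,0.006,0.003,-1],[-0.007,0.24,0.006,0.003,-1],[-0.007,0.24,0.006,0.003,-1]]])

```text
t: 2.65
eef_pos: [0.5252, -0.2729, 0.1226]
orientation: [[0.977, -0.003, 0.211], [-0.211, 0.002, 0.977], [-0.003, -1.0, 0.002]]
ft_force: [-0.1, -0.1, 0.3]
opening: 0.0857
```

```bash
python3 go.py .527 -.28 .092 -12.4
```

```text
t 2.65 p [ 0.5252 -0.2729  0.1226] az -12.19 F [-0.1 -0.1  0.3] M [ 0.05 -0.    0.04] open 0.0857 q [-39.  25.  96.  -0.  59. -27.]
shift norm [ 0.0084  0.0765 -0.0165] turn 0.0046
```

Request:
apply_moves(plan=[[[0.007,0,-0.014,0.004,-1],[0.007,0.03,-0.014,0.004,-1],[0.007,0.06,-0.014,0.004,-1],[0.007,0.076,-0.014,0.004,-1],[0.007,0.076,-0.014,0.004,-1],[0.007,0.076,-0.014,0.004,-1]]])

```text
t: 3.15
eef_pos: [0.5271, -0.2793, 0.0927]
orientation: [[0.977, -0.001, 0.214], [-0.214, 0.001, 0.977], [-0.002, -1.0, 0.001]]
ft_force: [-0.3, -0.0, -0.4]
opening: 0.0854
```

```bash
python3 go.py .527 -.28 .092 -12.4;python3 - <<'E'
from plant import bot
from h import *
d=bot.snapshot('scene');crop(d,(340,150,500,300),4,'pics/s2.png')
E
python3 go.py .527 -.28 .092 -12.4
```

```text
t 3.15 p [ 0.5271 -0.2793  0.0927] az -12.37 F [-0.3 -0.  -0.4] M [-0.05  0.03 -0.03] open 0.0854 q [-39.  28.  96.   0.  56. -27.]
shift norm [ 0.      0.0017 -0.0019] turn 0.0006
t 3.2 p [ 0.5275 -0.2795  0.0933] az -12.37 F [-0.7  0.9 -0.7] M [ 0.01 -0.05  0.03] open 0.0851 q [-39.  28.  96.   0.  56. -27.]
shift norm [-0.001   0.0031 -0.0014] turn 0.0006
```

View pics/s2.png

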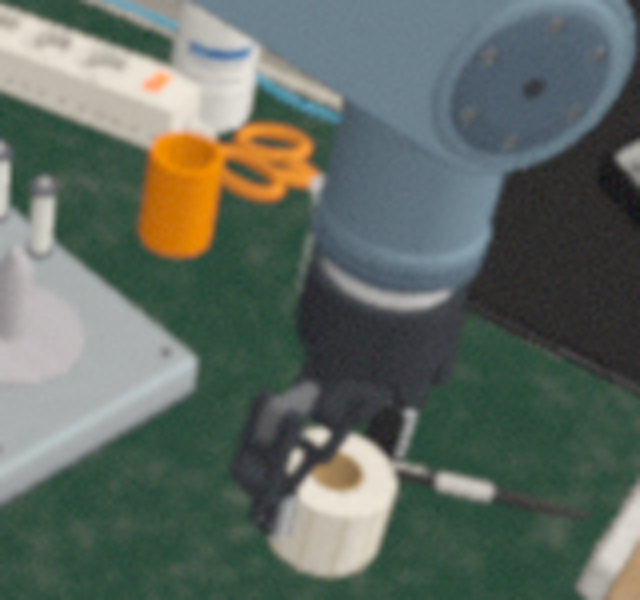

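The jaws straddle the roll, near finger at crop (270,500), and the roll hasn't moved. I'll close the gripper.

Request:
apply_moves(plan=[[[0,0,0,0,0.3],[0,0,0,0,0.6],[0,0,0,0,1],[0,0,0,0,1],[0,0,0,0,1],[0,0,0,0,1],[0,0,0,0,1]]], squeeze=40)

```text
t: 3.78
eef_pos: [0.5281, -0.28, 0.0944]
orientation: [[0.977, 0.001, 0.214], [-0.214, -0.001, 0.977], [0.001, -1.0, -0.001]]
ft_force: [-0.2, 0.9, 5.7]
opening: 0.0599
```

Request:
apply_moves(plan=[[[0,-0.03,0,0,1],[0,-0.08,0,0,1],[0,-0.14,0,0,1],[0,-0.2,0,0,1],[0,-0.25,0,0,1],[0,-0.27,0,0,1],[0,-0.27,0,0,1],[0,-0.27,0,0,1]]])

```text
t: 4.45
eef_pos: [0.5274, -0.2795, 0.2012]
orientation: [[0.977, -0.0, 0.214], [-0.214, 0.0, 0.977], [-0.0, -1.0, 0.0]]
ft_force: [-0.0, -0.0, -1.8]
opening: 0.0598
```

```bash
python3 - <<'E'
from plant import bot
from h import *
d=bot.snapshot('scene');pickle.dump(d,open('s3.pkl','wb'));crop(d,(340,120,500,270),4,'pics/s3.png')
d=bot.snapshot('top');pickle.dump(d,open('t3.pkl','wb'));crop(d,(330,150,490,270),4,'pics/t3.png')
E
python3 go.py .508 -.0768 .205 -12.4
```

```text
t 4.55 p [ 0.5267 -0.279   0.1997] az -12.38 F [-0.9  0.5 -2.7] M [ 0.01  0.04 -0.02] open 0.0597 q [-39.  19.  94.  -0.  67. -27.]
shift norm [-0.1542 -0.0122  0.4837] turn 0.0005
```

View pics/s3.png

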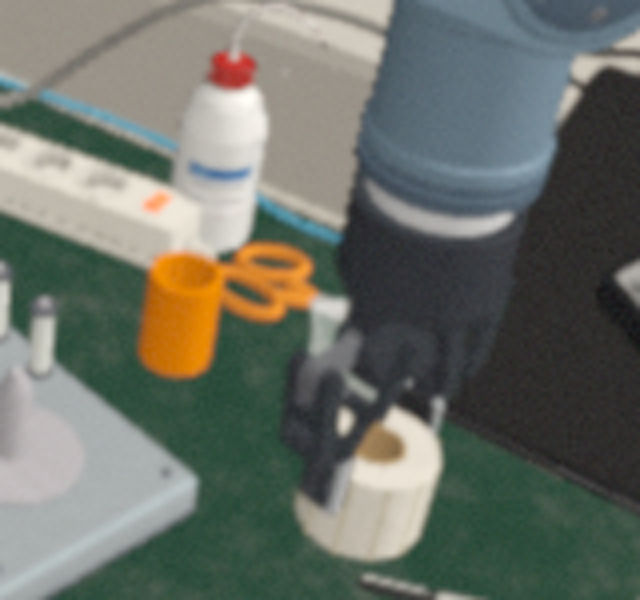

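View pics/t3.png

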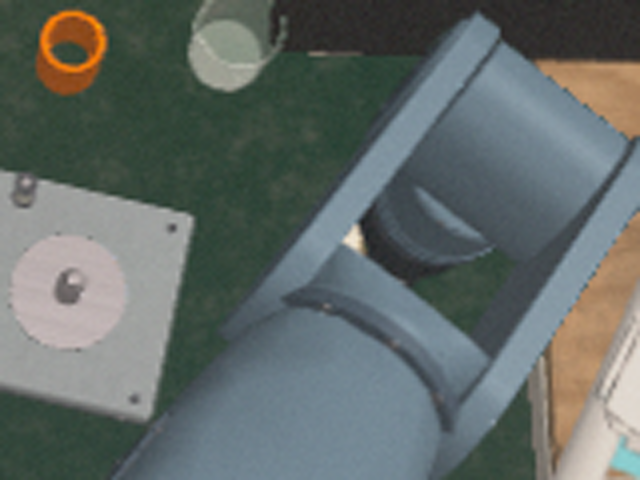

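The roll is held level, with its bore at crop (383,445). Now I check its position in the grip with an overlay.

```bash
python3 - <<'E'
from h import *
d=load('s3.pkl'); c=np.array([.5270,-.2793]); zb=.2003-.094
a=np.linspace(0,2*np.pi,60)
def circ(c,r,z): return np.c_[c[0]+r*np.cos(a),c[1]+r*np.sin(a),0*a+z]
crop(d,(400,190,470,270),8,'pics/s3o.png',[(proj(d,circ(c,.031,zb)),(0,0,255)),(proj(d,circ(c,.031,zb+.05)),(0,0,255)),(proj(d,circ(c,.013,zb+.05)),(0,255,0))])
E
```

```text
(no output)
```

View pics/s3o.png

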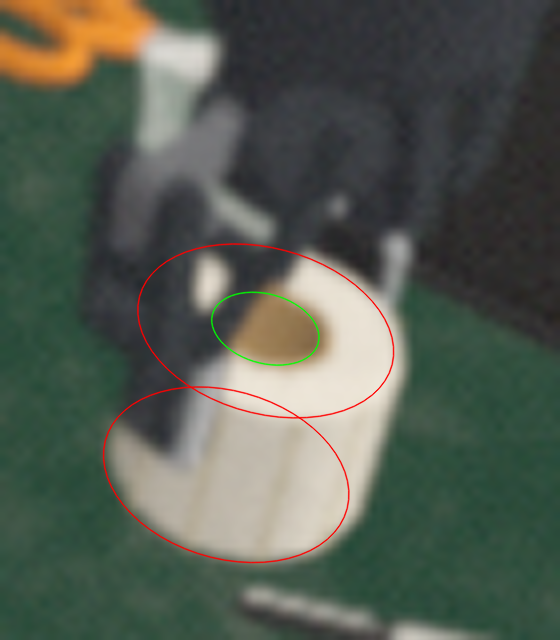

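```bash
python3 - <<'E'
from h import *
S=load('scene0.pkl');T=load('top0.pkl')
s=lambda u,v:np.array([250+u/4-.5,150+v/4-.5]);t=lambda u,v:np.array([260+u/4-.5,170+v/4-.5])
print(pix2z(S,s(371.5,331),.038),pix2z(S,s(376,246),.1),pix2z(T,t(348.5,211.5),.038),pix2z(T,t(356,197),.1))
print('roll',pix2z(S,s(696,471),.05))
E
```

```text
[ 0.50944049 -0.07747318  0.038     ] [ 0.51247116 -0.07405016  0.1       ] [ 0.50703344 -0.07554902  0.038     ] [ 0.50879427 -0.07694222  0.1       ]
roll [ 0.52787861 -0.2811882   0.05      ]
```

Request:
apply_moves(plan=[[[-0.015,-0.01,0.05,0,1],[-0.04,-0.02,0.13,0,1],[-0.065,-0.03,0.21,0,1],[-0.09,-0.04,0.29,0,1],[-0.12,-0.04,0.37,0,1],[-0.14,-0.04,0.44,0,1],[-0.15,-0.04,0.48,0,1],[-0.152,-0.04,0.484,0,1]]])

```text
t: 5.22
eef_pos: [0.5083, -0.0741, 0.2157]
orientation: [[0.977, -0.003, 0.211], [-0.211, 0.002, 0.977], [-0.004, -1.0, 0.002]]
ft_force: [0.1, 0.4, -1.7]
opening: 0.0594
```

Request:
apply_moves(plan=[[[0,0,0,0,1],[0,0,0,0,1],[0,0,0,0,1]]])

```text
t: 5.47
eef_pos: [0.5097, -0.0785, 0.217]
orientation: [[0.977, -0.001, 0.215], [-0.215, -0.0, 0.977], [-0.001, -1.0, -0.0]]
ft_force: [-0.2, 0.4, -2.1]
opening: 0.0597
```

```bash
python3 go.py .509 -.0768 .205 -12.4; python3 - <<'E'
from plant import bot
from h import *
d=bot.snapshot('scene');pickle.dump(d,open('s4.pkl','wb'));crop(d,(270,120,430,270),4,'pics/s4.png')
d=bot.snapshot('top');pickle.dump(d,open('t4.pkl','wb'));crop(d,(260,150,420,270),4,'pics/t4.png')
E
python3 go.py .509 -.0768 .205 -12.4
```

```text
t 5.47 p [ 0.5097 -0.0785  0.217 ] az -12.43 F [-0.2  0.4 -2.1] M [ 0.07 -0.02  0.  ] open 0.0597 q [-22.   8. 105.  -0.  67. -10.]
shift norm [-0.0025  0.03    0.0038] turn -0.0007
t 5.57 p [ 0.5097 -0.0786  0.2172] az -12.46 F [ 0.6 -1.1 -1.8] M [0.   0.01 0.01] open 0.0598 q [-22.   8. 105.  -0.  67. -10.]
shift norm [-0.0027  0.0305  0.004 ] turn -0.0013
```

View pics/s4.png

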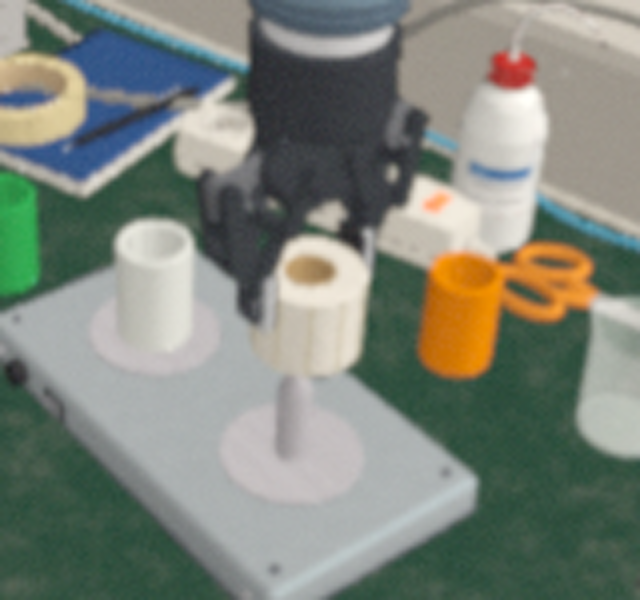

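View pics/t4.png

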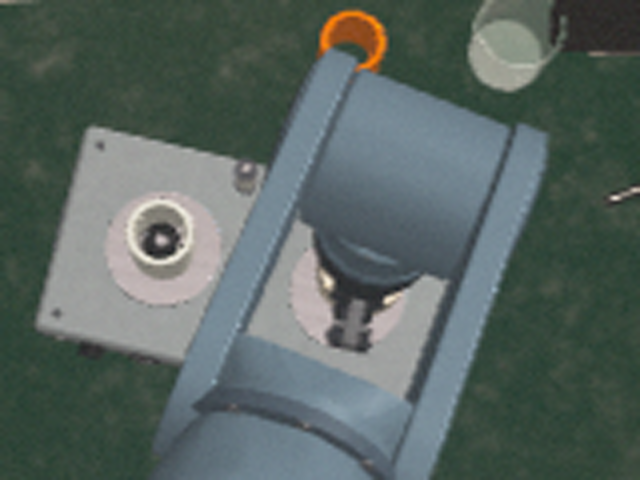

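The roll hovers over the spindle, which shows below it at crop (290,400). I'll check alignment by fitting the roll outline against the spindle axis.

```bash
python3 - <<'E'
from h import *
d=load('s4.pkl'); zb=.217-.094
a=np.linspace(0,2*np.pi,60)
def circ(c,r,z): return np.c_[c[0]+r*np.cos(a),c[1]+r*np.sin(a),0*a+z]
c=np.array([.5094,-.0775]) # scene-camera spindle (disc-based)
L=[(proj(d,circ(c,.031,zb)),(0,0,255)),(proj(d,circ(c,.031,zb+.05)),(0,0,255)),(proj(d,circ(c,.013,zb+.05)),(0,255,0)),(proj(d,circ(c,.043,.038)),(255,0,0)),(proj(d,circ(c,.0105,.038)),(255,0,0)),(proj(d,circ(c,.0105,.086)),(255,0,0))]
crop(d,(315,170,375,250),9,'pics/s4o.png',L)
E
```

```text
(no output)
```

View pics/s4o.png

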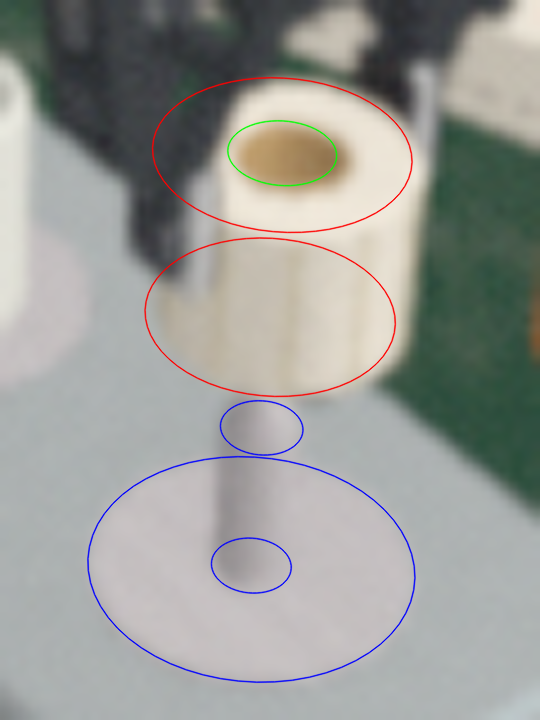

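The roll sits about 2 mm right of the spindle axis in the image. That matches the residual from the target pose. I'll correct it while lowering slightly.

Request:
apply_moves(plan=[[[-0.003,0.01,0.004,0,1],[-0.003,0.02,0.004,0,1],[-0.003,0.025,0.004,0,1],[-0.003,0.025,0.004,0,1],[-0.003,0.025,0.004,0,1],[-0.003,0.025,0.004,0,1]]])

```text
t: 6.07
eef_pos: [0.5089, -0.0758, 0.2075]
orientation: [[0.977, 0.0, 0.214], [-0.214, -0.0, 0.977], [0.0, -1.0, -0.0]]
ft_force: [-0.5, -0.7, -1.8]
opening: 0.0597
```

```bash
python3 go.py .509 -.0768 .132 -12.4; python3 - <<'E'
from plant import bot
from h import *
s=bot.get_state()
d=bot.snapshot('scene'); zb=s['eef_pos'][2]-.094
a=np.linspace(0,2*np.pi,60)
def circ(c,r,z): return np.c_[c[0]+r*np.cos(a),c[1]+r*np.sin(a),0*a+z]
c=np.array([.5094,-.0775])+.0013*np.array([.648,-.761])
L=[(proj(d,circ(c,.031,zb)),(0,0,255)),(proj(d,circ(c,.013,zb+.05)),(0,255,0)),(proj(d,circ(c,.0105,.038)),(255,0,0)),(proj(d,circ(c,.0105,.086)),(255,0,0))]
crop(d,(315,170,375,250),9,'pics/s5o.png',L)
E
python3 go.py .509 -.0768 .132 -12.4
```

```text
t 6.07 p [ 0.5089 -0.0758  0.2075] az -12.37 F [-0.5 -0.7 -1.8] M [-0.06 -0.02  0.03] open 0.0597 q [-22.   9. 106.  -0.  65.  -9.]
shift norm [ 0.0007  0.1888 -0.0025] turn 0.0006
t 6.12 p [ 0.509  -0.0757  0.2076] az -12.37 F [-0.5 -0.2 -1.8] M [ 0.01 -0.05  0.01] open 0.0603 q [-22.   9. 106.   0.  65.  -9.]
shift norm [ 0.0005  0.1891 -0.0026] turn 0.0007
```

View pics/s5o.png

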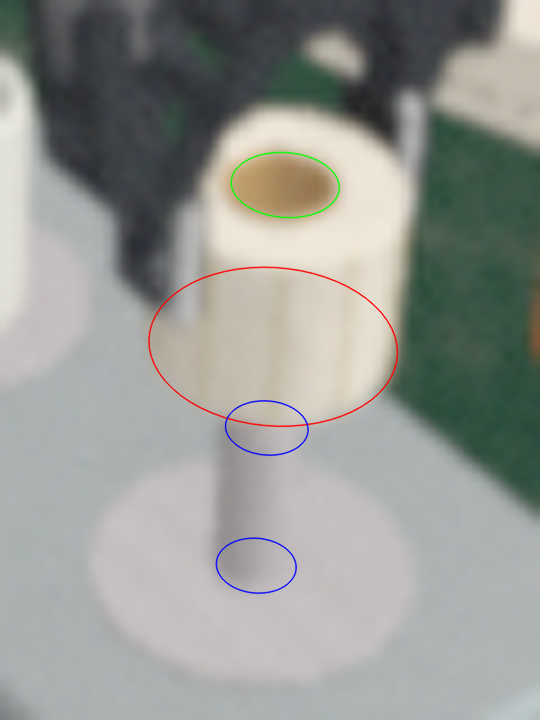

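It is aligned: the bore at (285,185) fits the overlay centred on the spindle axis. I'll descend in stages and watch the force.

Request:
apply_moves(plan=[[[0,0.02,-0.001,0,1],[0,0.035,-0.001,0,1],[0,0.05,-0.001,0,1],[0,0.065,-0.001,0,1],[0,0.08,-0.001,0,1],[0,0.08,-0.001,0,1]]])

```text
t: 6.62
eef_pos: [0.5079, -0.0758, 0.1737]
orientation: [[0.977, -0.003, 0.214], [-0.214, 0.001, 0.977], [-0.003, -1.0, 0.0]]
ft_force: [-0.6, 0.6, -2.0]
opening: 0.0597
```

```bash
python3 go.py .509 -.0768 .132 -12.4
```

```text
t 6.62 p [ 0.5079 -0.0758  0.1737] az -12.37 F [-0.6  0.6 -2. ] M [ 0.04 -0.03 -0.  ] open 0.0597 q [-22.  12. 107.  -0.  61.  -9.]
shift norm [ 0.0036  0.1043 -0.002 ] turn 0.0006
```

Request:
apply_moves(plan=[[[0,0.015,-0.001,0,1],[0,0.03,-0.001,0,1],[0,0.045,-0.001,0,1],[0,0.06,-0.001,0,1],[0,0.075,-0.001,0,1],[0,0.085,-0.001,0,1],[0,0.09,-0.001,0,1],[0,0.09,-0.001,0,1]]])

```text
t: 7.28
eef_pos: [0.5084, -0.0764, 0.1389]
orientation: [[0.977, -0.001, 0.214], [-0.214, 0.0, 0.977], [-0.001, -1.0, 0.0]]
ft_force: [-0.6, 0.1, -1.3]
opening: 0.0597
```

```bash
python3 go.py .509 -.0768 .132 -12.4
```

```text
t 7.28 p [ 0.5084 -0.0764  0.1389] az -12.37 F [-0.6  0.1 -1.3] M [-0.02  0.05  0.01] open 0.0597 q [-22.  15. 108.   0.  57.  -9.]
shift norm [ 0.0017  0.0172 -0.0007] turn 0.0006
```

Request:
apply_moves(plan=[[[0,0.004,0,0,1],[0,0.008,0,0,1],[0,0.012,0,0,1],[0,0.015,0,0,1],[0,0.017,0,0,1],[0,0.017,0,0,1]]])

```text
t: 7.78
eef_pos: [0.5086, -0.0765, 0.1326]
orientation: [[0.977, -0.0, 0.214], [-0.214, 0.0, 0.977], [-0.0, -1.0, -0.0]]
ft_force: [-0.0, 0.9, -2.5]
opening: 0.0596
```

```bash
python3 go.py .509 -.0768 .132 -12.4
```

```text
t 7.78 p [ 0.5086 -0.0765  0.1326] az -12.37 F [-0.   0.9 -2.5] M [ 0.04 -0.07  0.03] open 0.0596 q [-22.  16. 108.  -0.  56.  -9.]
shift norm [ 0.0011  0.0014 -0.0006] turn 0.0007
```

No contact yet, so I go down gently until it seats.

Request:
apply_moves(plan=[[[0,0.003,0,0,1],[0,0.006,0,0,1],[0,0.008,0,0,1],[0,0.008,0,0,1]]])

```text
t: 8.12
eef_pos: [0.5089, -0.0765, 0.1322]
orientation: [[0.977, -0.001, 0.214], [-0.214, -0.0, 0.977], [-0.001, -1.0, -0.0]]
ft_force: [-12.2, 3.6, 26.0]
opening: 0.0596
```

```bash
python3 go.py .509 -.0768 .132 -12.4
```

```text
t 8.12 p [ 0.5089 -0.0765  0.1322] az -12.34 F [-12.2   3.6  26. ] M [ 0.51  1.97 -0.  ] open 0.0596 q [-22.  16. 108.  -0.  56.  -9.]
shift norm [ 0.0005  0.0006 -0.0007] turn 0.0012
```

Contact: 26 N at the expected height. I'll relax the push and release.

Request:
apply_moves(plan=[[[0,-0.005,0,0,1],[0,-0.006,0,0,1],[0,-0.006,0,0,0.3],[0,-0.006,0,0,-0.5],[0,-0.006,0,0,-1],[0,-0.006,0,0,-1],[0,-0.006,0,0,-1],[0,-0.006,0,0,-1]]])

```text
t: 8.78
eef_pos: [0.5087, -0.0765, 0.1317]
orientation: [[0.977, -0.0, 0.214], [-0.214, 0.0, 0.977], [-0.0, -1.0, 0.0]]
ft_force: [-0.6, 1.4, -0.4]
opening: 0.0856
```

```bash
python3 go.py .509 -.0768 .25 -12.4
```

```text
t 8.78 p [ 0.5087 -0.0765  0.1317] az -12.37 F [-0.6  1.4 -0.4] M [-0.01  0.01 -0.04] open 0.0856 q [-22.  16. 108.  -0.  56.  -9.]
shift norm [ 0.0009 -0.2957 -0.0005] turn 0.0006
```

Request:
apply_moves(plan=[[[0,-0.03,0,0,-1],[0,-0.08,0,0,-1],[0,-0.14,0,0,-1],[0,-0.2,0,0,-1],[0,-0.26,0,0,-1],[0,-0.3,0,0,-1],[0,-0.3,0,0,-1],[0,-0.3,0,0,-1]]])

```text
t: 9.45
eef_pos: [0.5092, -0.0766, 0.2534]
orientation: [[0.977, 0.003, 0.214], [-0.214, -0.001, 0.977], [0.003, -1.0, -0.001]]
ft_force: [-1.0, -0.7, 1.0]
opening: 0.0856
```

```bash
python3 - <<'E'
from plant import bot
from h import *
d=bot.snapshot('scene');pickle.dump(d,open('s6.pkl','wb'));crop(d,(250,150,450,300),4,'pics/s6.png')
d=bot.snapshot('top');pickle.dump(d,open('t6.pkl','wb'));crop(d,(260,150,420,270),4,'pics/t6.png')
E
python3 go.py .538 .06 .25 -12.4
```

```text
t 9.55 p [ 0.5081 -0.0763  0.2512] az -12.37 F [ 0.6  0.3 -0.3] M [ 0.04  0.02 -0.03] open 0.085 q [-22.   6. 104.  -0.  71.  -9.]
shift norm [-0.      0.0029  0.3488] turn 0.0006
```

View pics/s6.png

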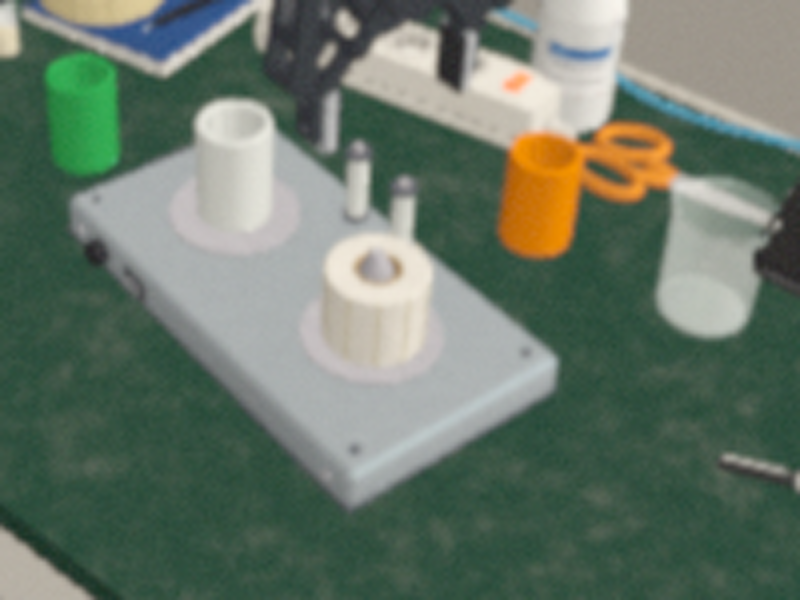

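View pics/t6.png

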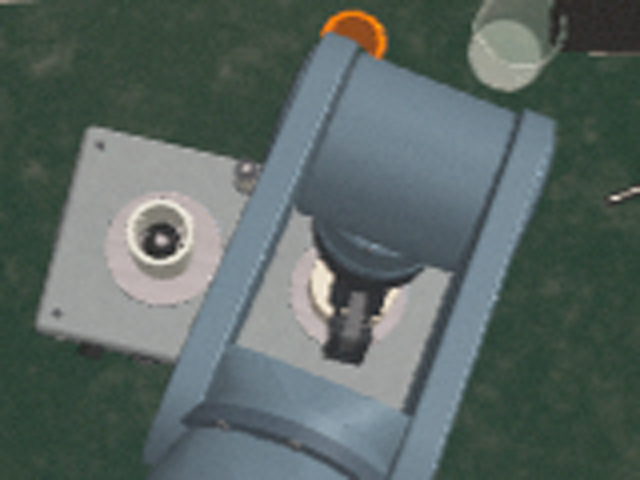

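The roll sits flat on the supply disc with the spindle tip showing at crop (377,262). The stand and core haven't moved. Next I go over the core with the jaws across the stand, so the core can lean along its length.

Request:
apply_moves(plan=[[[0,0,0.05,0,-1],[0,0,0.13,0,-1],[0,0,0.21,0,-1],[0,0,0.28,0,-1],[0,0,0.33,0,-1],[0.001,0,0.349,0,-1],[0.001,0,0.349,0,-1],[0.001,0,0.349,0,-1]]])

```text
t: 10.22
eef_pos: [0.5385, 0.0595, 0.2508]
orientation: [[0.977, -0.002, 0.213], [-0.213, -0.0, 0.977], [-0.002, -1.0, -0.001]]
ft_force: [0.2, 0.5, 0.8]
opening: 0.0859
```

```bash
python3 - <<'E'
from plant import bot
from h import *
d=bot.snapshot('scene');pickle.dump(d,open('s7.pkl','wb'));crop(d,(250,110,450,260),4,'pics/s7.png')
E
python3 go.py .5385 .0602 .147 -12.4
```

```text
t 10.27 p [0.5386 0.059  0.2511] az -12.38 F [ 0.5 -1.2  0.2] M [-0.01  0.01  0.06] open 0.0854 q [ -6.   9. 100.  -0.  71.   6.]
shift norm [-0.0005  0.2602  0.003 ] turn 0.0004
```

View pics/s7.png

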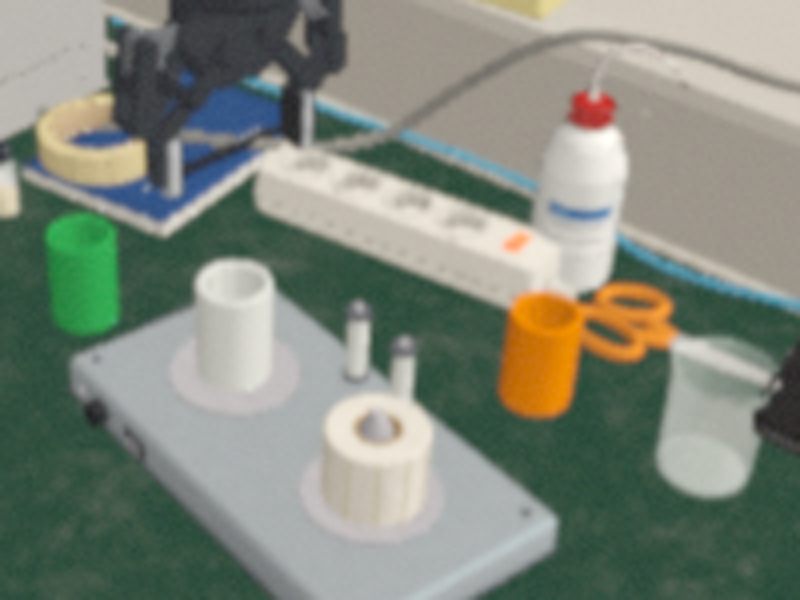

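The gripper is above the core, with the open fingers on either side of its axis (crop (170,190) and (300,130)). Descending.

Request:
apply_moves(plan=[[[0,0.04,0.002,0,-1],[0,0.09,0.002,0,-1],[0,0.14,0.002,0,-1],[0,0.19,0.002,0,-1],[0,0.23,0.002,0,-1],[0,0.26,0.002,0,-1],[0,0.26,0.002,0,-1],[0,0.26,0.002,0,-1]]])

```text
t: 10.93
eef_pos: [0.5389, 0.0598, 0.1476]
orientation: [[0.977, -0.001, 0.215], [-0.215, 0.0, 0.977], [-0.001, -1.0, -0.0]]
ft_force: [-0.1, -0.3, 0.2]
opening: 0.0852
```

```bash
python3 - <<'E'
from plant import bot
from h import *
d=bot.snapshot('scene');pickle.dump(d,open('s8.pkl','wb'));crop(d,(270,130,350,230),6,'pics/s8.png')
E
python3 go.py .5385 .0602 .147 -12.4
```

```text
t 10.98 p [0.5396 0.0599 0.1485] az -12.42 F [-0.   0.2  0.3] M [-0.02  0.04 -0.03] open 0.0854 q [ -6.  17. 103.  -0.  59.   6.]
shift norm [-0.0028  0.0036  0.0002] turn -0.0005
```

View pics/s8.png

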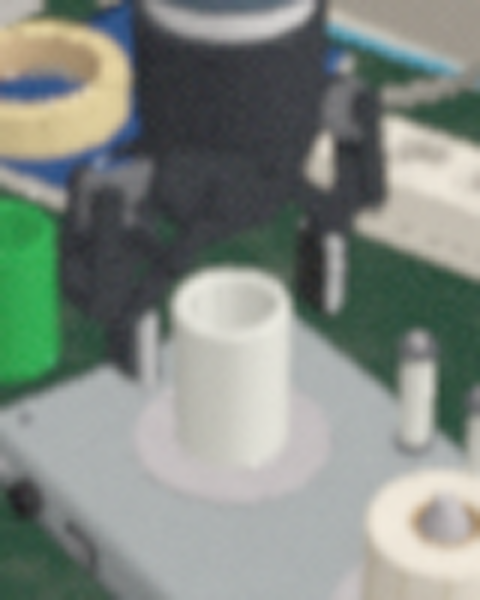

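The core is centred between the pads: near finger (145,340), far finger (325,280), core (233,320). I'll close gently.

Request:
apply_moves(plan=[[[-0.001,0,0,0,0.2],[-0.001,0,0,0,0.5],[-0.001,0,0,0,1],[-0.001,0,0,0,1],[-0.001,0,0,0,1],[-0.001,0,0,0,1],[-0.001,0,0,0,1],[-0.001,0,0,0,1]]], squeeze=30)

```text
t: 11.65
eef_pos: [0.5396, 0.0606, 0.1491]
orientation: [[0.977, 0.002, 0.214], [-0.214, -0.0, 0.977], [0.002, -1.0, 0.0]]
ft_force: [-0.2, -0.4, 6.2]
opening: 0.0482
```

```bash
cat > st.py <<'E'
# forces in stand axes; y along stand
import numpy as np
from plant import bot
s=bot.get_state();p=np.array(s['eef_pos']);a=np.radians(-12.4);c,n=np.cos(a),np.sin(a)
f=np.array(s['ft_force']);m=np.array(s['ft_torque']); h=np.array([.5385,.0602])
Q=np.array([[c,n],[-n,c]]);d=Q@(p[:2]-h)
print('t %.2f rel mm x %.1f y %.1f z %.1f | F x %.1f y %.1f z %.1f | M %s open %.4f'%(s['t'],d[0]*1e3,d[1]*1e3,p[2]*1e3,*(Q@f[:2]),f[2],np.r_[Q@m[:2],m[2]].round(2),s['opening']))
E
python3 st.py
```

```text
t 11.65 rel mm x 1.0 y 0.6 z 149.1 | F x -0.1 y -0.4 z 6.2 | M [-0.08  0.16  0.03] open 0.0482
```

Gripped: 48.2 mm opening, tool z along stand +y. I start the rock with small steps to see how the forces respond.

Request:
apply_moves(plan=[[[0,-0.001,0.0025,0,1],[0,-0.002,0.005,0,1],[0,-0.0025,0.006,0,1]]])

```text
t: 11.9
eef_pos: [0.5397, 0.0615, 0.1493]
orientation: [[0.977, 0.001, 0.214], [-0.214, -0.003, 0.977], [0.002, -1.0, -0.003]]
ft_force: [0.2, -9.5, -0.0]
opening: 0.0479
```

```bash
python3 st.py
```

```text
t 11.90 rel mm x 0.9 y 1.5 z 149.3 | F x 2.3 y -9.3 z -0.0 | M [-1.55 -0.41  0.04] open 0.0479
```

Request:
apply_moves(plan=[[[0,-0.0015,0.003,0,1],[0,-0.003,0.005,0,1],[0,-0.003,0.005,0,1]]])

```text
t: 12.15
eef_pos: [0.5395, 0.0634, 0.1493]
orientation: [[0.977, -0.001, 0.214], [-0.214, -0.003, 0.977], [-0.0, -1.0, -0.003]]
ft_force: [2.1, -8.1, -5.2]
opening: 0.0476
```

```bash
python3 st.py
```

```text
t 12.15 rel mm x 0.3 y 3.4 z 149.3 | F x 3.8 y -7.5 z -5.2 | M [-1.24 -0.61  0.01] open 0.0476
```

Request:
apply_moves(plan=[[[0,-0.001,0.003,0,1],[0,-0.0025,0.006,0,1],[0,-0.0025,0.006,0,1]]])

```text
t: 12.4
eef_pos: [0.5391, 0.0663, 0.1493]
orientation: [[0.977, -0.003, 0.214], [-0.214, -0.002, 0.977], [-0.003, -1.0, -0.002]]
ft_force: [0.7, -6.5, -9.0]
opening: 0.0474
```

```bash
python3 st.py; python3 - <<'E'
from plant import bot
from h import *
d=bot.snapshot('scene');pickle.dump(d,open('s9.pkl','wb'));crop(d,(270,130,350,230),6,'pics/s9.png')
E
python3 st.py
```

```text
t 12.40 rel mm x -0.7 y 6.1 z 149.3 | F x 2.0 y -6.2 z -9.0 | M [-0.99 -0.43  0.01] open 0.0474
t 12.45 rel mm x -0.7 y 6.1 z 149.4 | F x 2.1 y -5.0 z -9.2 | M [-0.97 -0.46  0.1 ] open 0.0479
```

View pics/s9.png

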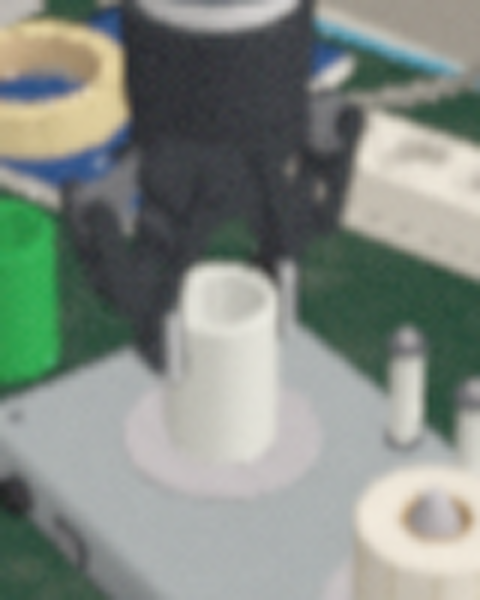

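The stand seems to have slid along with the push (roller 418→405, disc edge 135→125). I'll measure slide against lean with patch matching.

```bash
cat > lean.py <<'E'
import sys
from h import *
def shift(A,B,box,m=6):
    u0,v0,u1,v1=box; f=8
    g=lambda d:cv2.resize(cv2.cvtColor(d['image'],cv2.COLOR_RGB2GRAY),None,fx=f,fy=f,interpolation=cv2.INTER_CUBIC)
    a=g(A)[v0*f:v1*f,u0*f:u1*f]; b=g(B)[(v0-m)*f:(v1+m)*f,(u0-m)*f:(u1+m)*f]
    r=cv2.matchTemplate(b,a,cv2.TM_CCOEFF_NORMED);_,mx,_,l=cv2.minMaxLoc(r)
    return np.array(l)/f-m,round(mx,3)
if __name__=='__main__':
    A,B=load(sys.argv[1]),load(sys.argv[2])
    # boxes in scene px
    for n,b in dict(roller=(333,180,346,207),knob=(266,205,282,225),disc=(290,198,330,216),roll=(328,206,362,250),corner=(330,255,350,284),edge=(372,230,392,250),corebot=(296,195,322,210),coreright=(310,182,325,204),coreR_low=(312,196,324,206),coreR_up=(312,178,324,188)).items():
        print(n,*shift(A,B,b))
E
python3 lean.py s8.pkl s9.pkl
```

```text
roller [-1.75  -0.625] 0.997
knob [-1.75  -0.625] 0.996
disc [-1.75 -0.75] 0.991
roll [-1.75 -0.75] 0.998
corner [-1.75  -0.875] 0.999
edge [-1.875 -1.   ] 0.999
corebot [-1.875 -0.75 ] 0.991
coreright [-1.875 -0.75 ] 0.978
coreR_low [-1.875 -0.875] 0.996
coreR_up [-1.375  0.   ] 0.921
```

It was pure sliding with no lean. A long pad contact resists pivoting, and bench friction caps the side force at about 10 N. I'll re-grip only the top few millimetres of the core: free pivot, longer lever.

Request:
apply_moves(plan=[[[0,0.001,-0.001,0,0.3],[0,0.001,-0.001,0,-0.3],[0,0.001,-0.001,0,-0.5],[0,0.001,-0.001,0,-0.5],[0,-0.02,-0.001,0,-0.5],[0,-0.04,-0.001,0,-0.5],[0,-0.052,-0.001,0,-0.5],[0,-0.052,-0.001,0,-0.5]]])

```text
t: 13.12
eef_pos: [0.5413, 0.067, 0.1741]
orientation: [[0.977, 0.004, 0.214], [-0.214, -0.0, 0.977], [0.004, -1.0, 0.001]]
ft_force: [1.1, 0.3, -0.9]
opening: 0.0638
```

```bash
python3 st.py; python3 - <<'E'
from plant import bot
from h import *
d=bot.snapshot('scene');pickle.dump(d,open('s10.pkl','wb'));crop(d,(270,130,350,230),6,'pics/s10.png')
E
python3 lean.py s8.pkl s10.pkl; python3 st.py
```

```text
t 13.12 rel mm x 1.3 y 7.2 z 174.1 | F x 1.0 y 0.5 z -0.9 | M [ 0.04  0.03 -0.  ] open 0.0638
roller [-1.75  -0.625] 0.998
knob [-1.625 -0.625] 0.997
disc [-1.625 -0.625] 0.992
roll [-1.75 -0.75] 0.998
corner [-1.75  -0.875] 0.999
edge [-1.875 -1.   ] 0.999
corebot [-1.75  -0.625] 0.991
coreright [-1.75  -0.625] 0.999
coreR_low [-1.75 -0.5 ] 0.996
coreR_up [-1.75  -0.375] 0.994
t 13.17 rel mm x 0.9 y 7.1 z 173.3 | F x -0.3 y -1.1 z -0.2 | M [-0.02  0.05 -0.  ] open 0.0642
```

View pics/s10.png

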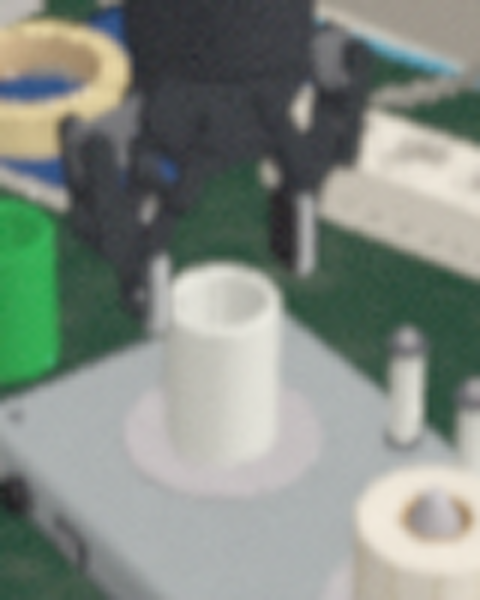

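```bash
python3 - <<'E'
from h import *
d=load('s10.pkl')
a=np.radians(-12.4);Q=np.array([[np.cos(a),np.sin(a)],[-np.sin(a),np.cos(a)]])
for uv,z,s in(((308,207),.038,(-1.68,-.65)),((339,193),.06,(-1.75,-.62)),((345,228),.07,(-1.75,-.75)),((340,270),.03,(-1.75,-.875)),((382,240),.03,(-1.875,-1))):
    print((Q@(pix2z(d,np.add(uv,s),z)-pix2z(d,uv,z))[:2]*1e3).round(1))
s=load('s10.pkl')
# expected tip pixel of near finger: rel TCP x -32mm, tip z
for zt in (.098,.101,.104): 
  c=np.array([.5385,.0602])+Q.T@np.array([.0009,.0071])+Q.T@np.array([-.032,-.011]); print(zt,(proj(d,np.r_[c,zt])[0]-[270,130])*6)
E
```

```text
[-2.   4.6]
[-2.   4.7]
[-1.6  4.3]
[-1.5  4.2]
[-1.2  5.1]
0.098 [167.24465063 351.4115818 ]
0.101 [167.12394293 345.52249038]
0.104 [167.00290431 339.61045532]
```

Request:
apply_moves(plan=[[[-0.004,0.008,-0.005,0,-0.5],[-0.004,0.008,-0.005,0,-0.3],[-0.004,0.008,-0.005,0,0.3],[-0.004,0.008,-0.005,0,1],[-0.004,0.008,-0.005,0,1],[-0.004,0.008,-0.005,0,1],[-0.004,0.008,-0.005,0,1]]], squeeze=30)

```text
t: 13.75
eef_pos: [0.5384, 0.0651, 0.1687]
orientation: [[0.977, 0.001, 0.214], [-0.214, -0.0, 0.977], [0.001, -1.0, -0.0]]
ft_force: [2.2, -1.8, -0.2]
opening: 0.0469
```

```bash
python3 st.py; python3 - <<'E'
from plant import bot
from h import *
d=bot.snapshot('scene');pickle.dump(d,open('s11.pkl','wb'));crop(d,(270,130,350,230),6,'pics/s11.png')
E
python3 st.py
```

```text
t 13.75 rel mm x -1.1 y 4.8 z 168.7 | F x 2.6 y -1.2 z -0.2 | M [-0.17 -0.51 -0.01] open 0.0469
t 13.80 rel mm x -1.2 y 4.8 z 168.7 | F x 2.7 y -0.8 z -1.5 | M [-0.16 -0.51 -0.  ] open 0.0468
```

View pics/s11.png

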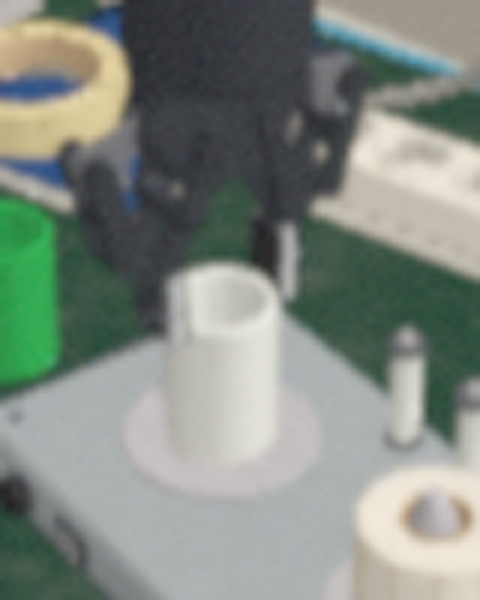

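The pads hold only the top ~8 mm of the core. Now a brisk lean along +y, so the stand's inertia helps.

Request:
apply_moves(plan=[[[0,-0.005,0.016,0,1]]])

```text
t: 13.88
eef_pos: [0.5388, 0.07, 0.1696]
orientation: [[0.977, -0.002, 0.215], [-0.215, -0.003, 0.977], [-0.002, -1.0, -0.003]]
ft_force: [0.4, -7.3, -13.9]
opening: 0.0466
```

```bash
python3 st.py; python3 - <<'E'
from plant import bot
from h import *
d=bot.snapshot('scene');pickle.dump(d,open('s12.pkl','wb'));crop(d,(270,130,350,230),6,'pics/s12.png')
E
python3 st.py; python3 lean.py s11.pkl s12.pkl
```

```text
t 13.88 rel mm x -1.8 y 9.6 z 169.6 | F x 1.9 y -7.0 z -13.9 | M [-1.15 -0.45  0.05] open 0.0466
t 13.93 rel mm x -2.4 y 11.1 z 169.5 | F x 1.3 y -0.7 z -4.1 | M [-0.28 -0.56  0.03] open 0.0467
roller [-0.75  -0.375] 0.997
knob [-0.625 -0.25 ] 0.996
disc [-0.875 -0.375] 0.99
roll [-0.75  -0.375] 0.998
corner [-0.5 -0.5] 0.999
edge [-0.75 -0.5 ] 0.999
corebot [-1.    -0.625] 0.992
coreright [-1.25 -0.75] 0.997
coreR_low [-0.875 -0.625] 0.995
coreR_up [-1.375 -0.75 ] 0.996
```

View pics/s12.png

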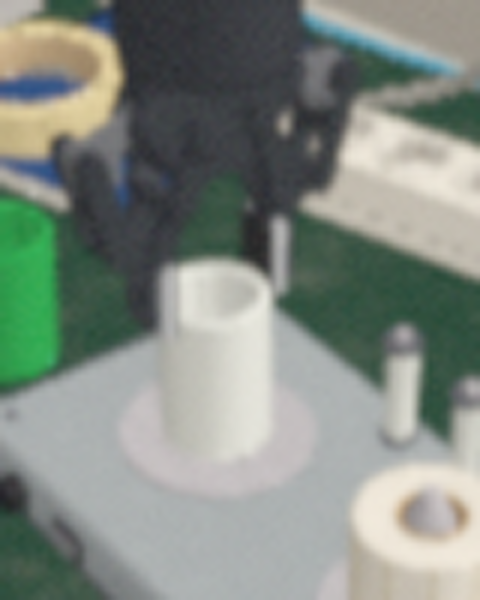

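It is leaning: the core top shifted 1.4 px against 0.75 px for the stand. I'll look again now that it has settled.

```bash
cat > look.py <<'E'
import sys
from plant import bot
from h import *
import subprocess
n=sys.argv[1]
d=bot.snapshot('scene');pickle.dump(d,open(n+'.pkl','wb'));crop(d,(265,130,345,230),6,f'pics/{n}.png')
import lean
A=load('s11.pkl')
st=np.mean([lean.shift(A,d,b,12)[0] for b in((333,180,346,207),(266,205,282,225),(328,206,362,250),(330,255,350,284))],0)
lo=lean.shift(A,d,(312,196,324,206),12)[0];up=lean.shift(A,d,(312,178,324,188),12)[0];al=lean.shift(A,d,(296,195,322,210),12)[0]
print('stand',st.round(2),'core low',lo-st,'bot',al-st,'up',up-st)
E
python3 look.py s13; python3 st.py
```

```text
stand [-1.41 -0.72] core low [-0.09375 -0.03125] bot [-0.21875 -0.15625] up [-0.59375 -0.28125]
t 13.98 rel mm x -2.4 y 11.3 z 169.6 | F x 0.5 y -1.8 z -3.8 | M [-0.26 -0.2   0.03] open 0.0468
```

View pics/s13.png

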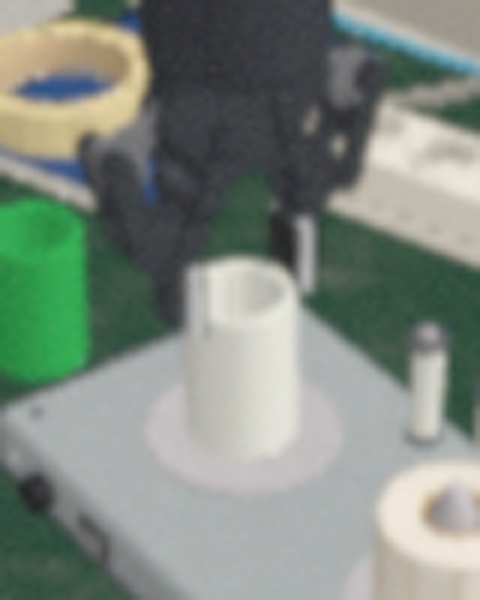

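About 2° of lean. Now the opposite way, brisker.

Request:
apply_moves(plan=[[[0,-0.002,-0.03,0,1]]])

```text
t: 14.07
eef_pos: [0.5359, 0.0624, 0.17]
orientation: [[0.977, -0.002, 0.213], [-0.213, 0.004, 0.977], [-0.003, -1.0, 0.004]]
ft_force: [2.3, 7.8, -12.4]
opening: 0.0466
```

```bash
python3 st.py; python3 look.py s14; python3 st.py
```

```text
t 14.07 rel mm x -3.0 y 1.6 z 170.0 | F x 0.6 y 8.1 z -12.4 | M [ 1.32 -0.14  0.05] open 0.0466
stand [-0.31  0.41] core low [-0.0625  -0.15625] bot [-0.0625  -0.15625] up [0.3125  0.46875]
t 14.12 rel mm x -3.1 y -1.1 z 170.0 | F x -0.4 y -3.1 z -5.8 | M [-0.22  0.17  0.  ] open 0.0467
```

Leaning the other way now. I'll rock in quick alternation with a gentle upward bias.

Request:
apply_moves(plan=[[[0,-0.001,0.025,0,1],[0,-0.002,0.0,0,1],[0,-0.003,0.025,0,1],[0,-0.004,0.0,0,1]]])

```text
t: 14.45
eef_pos: [0.5356, 0.0623, 0.1714]
orientation: [[0.977, -0.004, 0.214], [-0.214, 0.004, 0.977], [-0.004, -1.0, 0.003]]
ft_force: [2.0, 10.5, -13.8]
opening: 0.0462
```

```bash
python3 st.py; python3 look.py s15; python3 st.py
```

```text
t 14.45 rel mm x -3.3 y 1.4 z 171.4 | F x -0.3 y 10.7 z -13.8 | M [ 1.6   0.   -0.05] open 0.0462
stand [-0.69  0.28] core low [-0.1875  -0.15625] bot [ 0.0625  -0.40625] up [0.4375  0.46875]
t 14.50 rel mm x -3.1 y -0.8 z 171.5 | F x -1.4 y -2.2 z -8.4 | M [-0.14  0.4  -0.04] open 0.0465
```

View pics/s15.png

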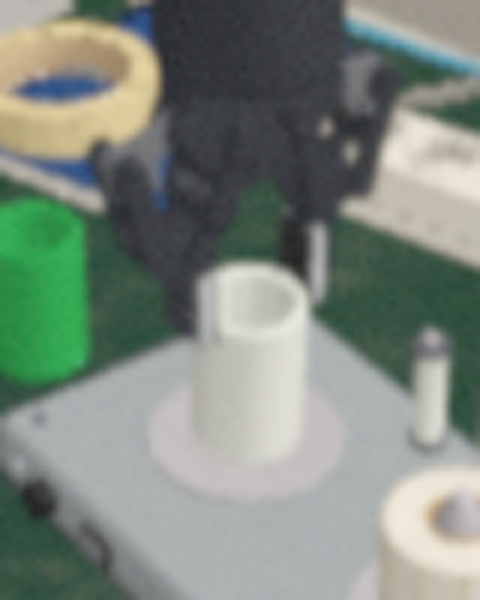

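Rising slowly, roughly 1 mm. Continuing with a slightly larger swing.

Request:
apply_moves(plan=[[[0,0,0.03,0,1],[0,-0.001,0.0,0,1],[0,-0.002,0.03,0,1],[0,-0.003,0.0,0,1],[0,-0.004,0.03,0,1],[0,-0.005,0.0,0,1]]])

```text
t: 15.0
eef_pos: [0.5361, 0.0624, 0.1739]
orientation: [[0.977, -0.002, 0.214], [-0.214, 0.004, 0.977], [-0.003, -1.0, 0.003]]
ft_force: [1.4, 10.1, -12.7]
opening: 0.0467
```

```bash
python3 st.py; python3 look.py s16; python3 st.py
```

```text
t 15.00 rel mm x -2.8 y 1.6 z 173.9 | F x -0.8 y 10.2 z -12.7 | M [ 1.61  0.15 -0.11] open 0.0467
stand [-0.75 -0.09] core low [-0.25    -0.53125] bot [ 0.      -0.78125] up [0.5     0.46875]
t 15.05 rel mm x -2.6 y -1.2 z 173.9 | F x -0.4 y -5.8 z -7.7 | M [-0.68  0.39 -0.14] open 0.0465
```

View pics/s16.png

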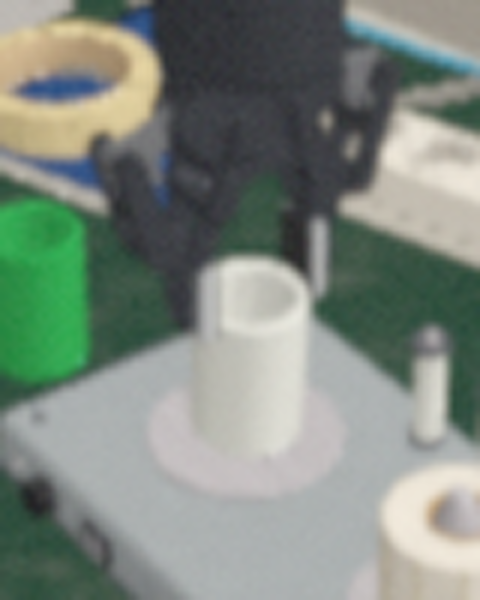

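That works: about 2.5 mm of rise per call, with pull at most 14 N. Continuing.

Request:
apply_moves(plan=[[[0,-0.001,0.03,0,1],[0,-0.002,0.0,0,1],[0,-0.003,0.03,0,1],[0,-0.004,0.0,0,1],[0,-0.005,0.03,0,1],[0,-0.006,0.0,0,1],[0,-0.007,0.03,0,1],[0,-0.008,0.0,0,1]]])

```text
t: 15.72
eef_pos: [0.5372, 0.0623, 0.1783]
orientation: [[0.977, 0.001, 0.214], [-0.214, 0.003, 0.977], [-0.0, -1.0, 0.003]]
ft_force: [1.9, 11.2, -9.0]
opening: 0.0465
```

```bash
python3 st.py; python3 look.py s17; python3 st.py
```

```text
t 15.72 rel mm x -1.7 y 1.8 z 178.3 | F x -0.5 y 11.4 z -9.0 | M [ 1.83  0.15 -0.08] open 0.0465
stand [-0.41 -0.44] core low [-0.09375 -1.5625 ] bot [ 0.15625 -2.0625 ] up [0.28125 0.3125 ]
t 15.77 rel mm x -1.5 y -0.7 z 178.5 | F x -1.9 y -1.8 z -4.8 | M [ 0.01  0.6  -0.06] open 0.0465
```

View pics/s17.png

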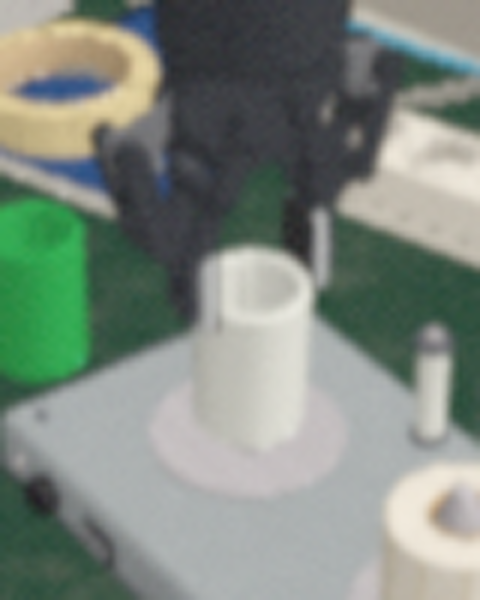

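The core has risen clearly: its bottom edge went from 462 to 445, and the pads still hold the rim. Continuing.

Request:
apply_moves(plan=[[[0,-0.0015,0.03,0,1],[0,-0.003,0.0,0,1],[0,-0.0045,0.03,0,1],[0,-0.006,0.0,0,1],[0,-0.007,0.03,0,1],[0,-0.008,0.0,0,1],[0,-0.009,0.03,0,1],[0,-0.01,0.005,0,1]]])

```text
t: 16.43
eef_pos: [0.539, 0.063, 0.1842]
orientation: [[0.977, 0.004, 0.213], [-0.213, 0.001, 0.977], [0.004, -1.0, 0.001]]
ft_force: [-0.8, 1.1, -0.5]
opening: 0.0467
```

```bash
python3 st.py; python3 look.py s18; python3 st.py
```

```text
t 16.43 rel mm x -0.1 y 2.8 z 184.2 | F x -1.0 y 0.9 z -0.5 | M [0.25 0.05 0.04] open 0.0467
stand [-0.06 -0.34] core low [ 0.3125  -3.90625] bot [ 0.5625  -7.65625] up [0.3125  0.71875]
t 16.48 rel mm x 0.0 y 0.5 z 184.0 | F x 0.8 y -2.2 z 6.5 | M [-0.13 -0.04 -0.08] open 0.0464
```

View pics/s18.png

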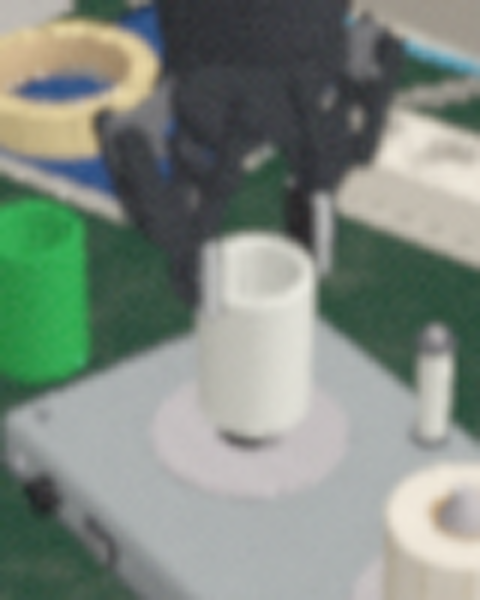

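The core has come off the springs: Fz is near 0 and the black hub shows under it at (240,437). I'll lift it slowly, straight up.

Request:
apply_moves(plan=[[[0,-0.003,0.003,0,1],[0,-0.006,0.003,0,1],[0,-0.009,0.003,0,1],[0,-0.012,0.003,0,1],[0,-0.012,0.003,0,1]]])

```text
t: 16.9
eef_pos: [0.5379, 0.0631, 0.188]
orientation: [[0.977, 0.001, 0.214], [-0.214, 0.0, 0.977], [0.0, -1.0, 0.0]]
ft_force: [-3.1, 2.3, 11.5]
opening: 0.0467
```

```bash
python3 st.py; python3 look.py s19; python3 st.py
```

```text
t 16.90 rel mm x -1.2 y 2.7 z 188.0 | F x -3.5 y 1.6 z 11.5 | M [ 0.32  0.76 -0.07] open 0.0467
stand [-0.06 -0.34] core low [-0.1875  -4.90625] bot [-0.0625  -8.40625] up [-0.1875   0.34375]
t 16.95 rel mm x -1.2 y 2.9 z 188.2 | F x -3.8 y 2.5 z 12.0 | M [ 0.35  0.79 -0.06] open 0.0468
```

View pics/s19.png

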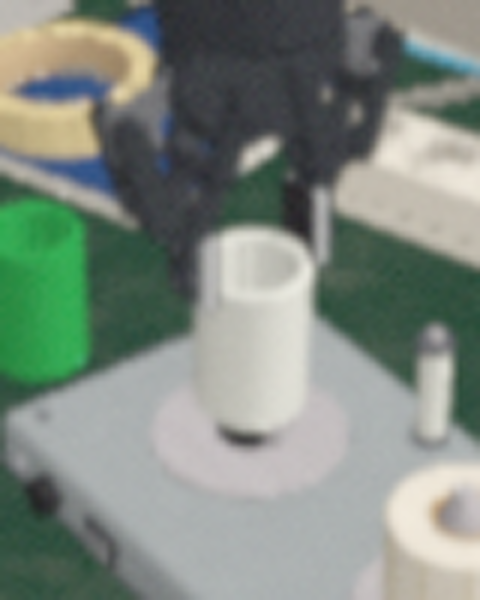

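Request:
apply_moves(plan=[[[0,-0.003,0,0,1],[0,-0.006,0,0,1],[0,-0.009,0,0,1],[0,-0.012,0,0,1],[0,-0.012,0,0,1]]])

```text
t: 17.37
eef_pos: [0.5375, 0.0629, 0.1917]
orientation: [[0.977, -0.0, 0.214], [-0.214, -0.0, 0.977], [-0.0, -1.0, -0.0]]
ft_force: [1.4, -0.1, -0.3]
opening: 0.0467
```

```bash
python3 st.py; python3 look.py s20; python3 st.py
```

```text
t 17.37 rel mm x -1.6 y 2.4 z 191.7 | F x 1.4 y 0.2 z -0.3 | M [0.02 0.02 0.01] open 0.0467
stand [-0.06 -0.34] core low [ 0.0625  -5.40625] bot [ 0.0625  -9.03125] up [-0.1875   0.21875]
t 17.42 rel mm x -1.6 y 2.4 z 191.7 | F x -0.8 y 0.2 z -0.4 | M [0.07 0.01 0.01] open 0.0465
```

View pics/s20.png

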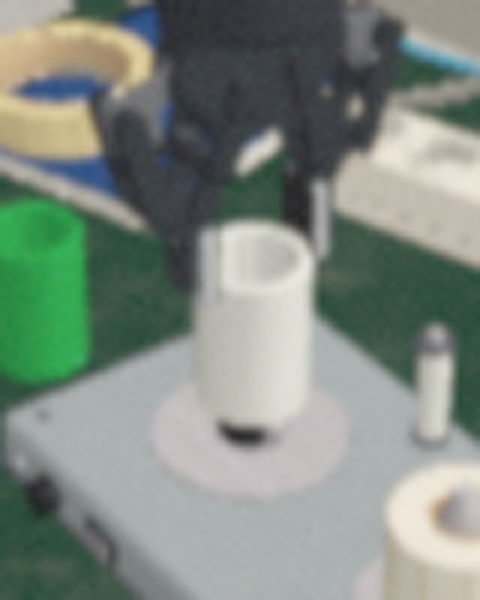

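It is free, with force about 0. I lift another ~17 mm to clear the hub top.

Request:
apply_moves(plan=[[[0,-0.006,0,0,1],[0,-0.014,0,0,1],[0,-0.022,0,0,1],[0,-0.03,0,0,1],[0,-0.037,0,0,1],[0,-0.042,0,0,1],[0,-0.042,0,0,1],[0,-0.042,0,0,1]]])

```text
t: 18.08
eef_pos: [0.5377, 0.0629, 0.2089]
orientation: [[0.977, 0.0, 0.214], [-0.214, -0.0, 0.977], [0.0, -1.0, 0.0]]
ft_force: [-0.0, 0.0, -0.4]
opening: 0.0465
```

```bash
python3 st.py; python3 look.py s21; python3 st.py; python3 - <<'E'
from plant import bot
from h import *
s=bot.get_state();d=load('s21.pkl');p=s['eef_pos']
a=np.linspace(0,2*np.pi,60)
zb=.038+(p[2]-.1687)
c=p[:2]+np.array([.0012,-.0015])
circ=lambda r,z:np.c_[c[0]+r*np.cos(a),c[1]+r*np.sin(a),0*a+z]
print('zb',zb)
crop(d,(285,130,345,210),9,'pics/s21o.png',[(proj(d,circ(.024,zb)),(0,0,255)),(proj(d,circ(.024,zb+.07)),(0,0,255)),(proj(d,circ(.019,zb+.07)),(0,255,0))])
t=bot.snapshot('top');crop(t,(170,130,430,290),3,'pics/t21.png');pickle.dump(t,open('t21.pkl','wb'))
E
```

```text
t 18.08 rel mm x -1.4 y 2.5 z 208.9 | F x -0.0 y -0.0 z -0.4 | M [0.01 0.02 0.02] open 0.0465
stand [-0.06 -0.34] core low [6.4375  2.71875] bot [5.3125  0.59375] up [-0.1875   0.34375]
t 18.13 rel mm x -1.5 y 2.5 z 208.7 | F x -0.2 y -0.5 z 0.2 | M [-0.   -0.03 -0.01] open 0.0467
zb 0.0779864742204717
```

View pics/s21o.png

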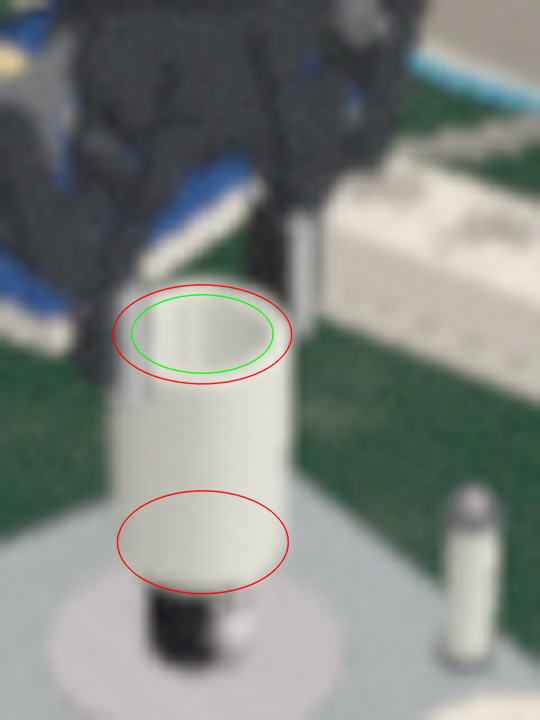

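View pics/t21.png

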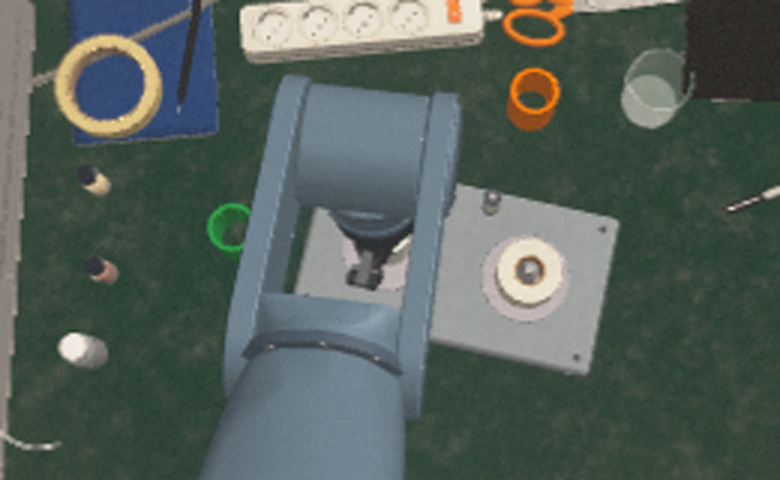

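The core hangs about 8 mm above the hub, close to upright. The vials and the roll are in place. One quick numeric check of its lean from the silhouette.

```bash
python3 - <<'E'
from h import *
from scipy.optimize import minimize
d=load('s21.pkl');f=6;u0,v0,u1,v1=285,150,330,205
im=cv2.resize(d['image'][v0:v1,u0:u1],None,fx=f,fy=f,interpolation=cv2.INTER_CUBIC).astype(float)
g=im.min(2); sat=im.max(2)-g
valid=np.ones(g.shape,bool); valid[:int((176-v0)*f),:int((301-u0)*f)]=0
white=np.clip((g-120)/60,0,1)*(sat<45)
# ignore far pad (near right edge) and disc/stand greys: keep core brightness
a=np.linspace(0,2*np.pi,80);th=np.radians(-12.4)
ex=np.array([np.cos(th),np.sin(th),0]);ey=np.array([-np.sin(th),np.cos(th),0]);ez=np.array([0,0,1.])
def mask(q):
    x,y,z,l=q; l=np.radians(l); ax=np.cos(l)*ez+np.sin(l)*ey; e2=np.cos(l)*ey-np.sin(l)*ez
    c=np.array([x,y,z]); P=np.vstack([c+h*ax+.024*(np.cos(t)*ex+np.sin(t)*e2) for h in(0,.07) for t in a])
    u=(proj(d,P)-[u0,v0]+.5)*f
    m=np.zeros(g.shape,np.uint8);cv2.fillConvexPoly(m,(cv2.convexHull(u.astype(np.float32))*16).astype(np.int32),255,cv2.LINE_AA,4)
    return m/255.
w=cv2.GaussianBlur(white,(0,0),2)
cv2.imwrite('pics/w.png',(w*255).astype(np.uint8))
obj=lambda q:np.mean(((mask(q*[1e-3,1e-3,1e-3,1])-w)**2)[valid])
best=None
for l0 in(-6,-3,0,3,6):
    r=minimize(obj,[538,62,78,l0],method='Nelder-Mead',options=dict(initial_simplex=np.array([[538,62,78,l0],[541,62,78,l0],[538,65,78,l0],[538,62,81,l0],[538,62,78,l0+3]])))
    print(r.x.round(1),r.fun)
E
python3 st.py
```

```text
[536.4  55.3  80.    6.2] 0.3058940577765463
[540.6  59.8  76.6   4.7] 0.3064097499842129
[ 319.1 -141.4  267.9   19.8] 0.2607898657799931
[530.3  48.9  86.1   8. ] 0.30538682453371624
[ 315.8 -143.6  270.7   18.4] 0.26076356179076127
t 18.18 rel mm x -1.5 y 2.5 z 208.6 | F x -0.4 y 0.7 z -0.5 | M [ 0.05 -0.04  0.  ] open 0.0463
```

View pics/w.png

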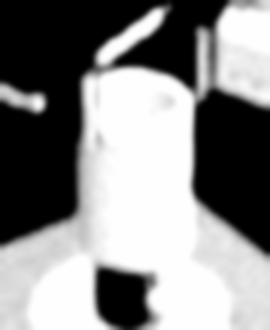

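The mask fit is no use, because the disc and stand came through the threshold too. The right edge settles it: observed 292.5 at the top and 289.5 at the bottom, against 292 and 288 for an upright overlay, so the lean is about 1° or less. Last check is the vials and other bystanders, then I hand in.

```bash
python3 - <<'E'
from h import *
import lean
A,B=load('top0.pkl'),load('t21.pkl')
for n,b in dict(v1=(194,182,210,198),v2=(196,212,214,228),v3=(187,238,208,256),roll_stand=(385,200,396,215),orange=(338,150,358,176),green=(238,197,250,218)).items(): print(n,lean.shift(A,B,b,5))
from plant import bot
print(bot.close_job())
E
```

```text
v1 (array([0., 0.]), 0.998)
v2 (array([0., 0.]), 0.994)
v3 (array([0., 0.]), 0.999)
roll_stand (array([0.   , 0.125]), 0.715)
orange (array([0., 0.]), 0.996)
green (array([0., 0.]), 0.989)
the job is handed in; nothing more can be done
None
```

The job is handed in after about 18 s of the 58 s allowed. The roll went on first, then the core came off; no verdict came back.

- **Label roll:** it is over the supply spindle and down on its disc, and I let go of it. It seated with 26 N at the expected height. The later pictures show it flat on the disc with the spindle tip through the bore.
- **Core:** my first rock, with a long grip on the tube, only slid the stand about 5 mm along the bench. I re-gripped just the top 8 mm or so and rocked it briskly both ways with a light lift until it came off the springs. The upward pull read at most about 14 N at the end of each move, and I saw no sign of the stand lifting.
- **At hand-in:** the gripper held the core about 8 mm above the hub with no outside force on it.
- **Last checks:** the vials and the green and orange tubes had not moved in the top view.
    - My numeric fit of the core's lean failed because the light disc merged with it. I judged the core upright to about 1° from its right edge alone.
    - The stand was within about 2 mm of where the first push left it; I did not move it back.

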